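Clear the bench shelf: the tool to one tray, stock to the other

TASK

Sort what lies under and in front of the bench shelf by kind: the pin driver is a tool and goes flat in the blue tool tray; the forged arm under the shelf and the narrow flat bar are stock and go side by side, flat and lengthwise, in the grey stock tray, each with one end pushed up snug and square against the red stop. Do not bang into the shelf, and leave the tape measure on top of it, the magnet square and the rod tin where they are.

Things in the scene. Friction and masses are not known exactly. Their poses are not given: they have to be found in the camera images.
- bench_shelf: fixed steel grating shelf, yellow front bar, 330 wide (y), 190 mm deep (x). Origin on the table under the middle of its front edge; x runs from front to back, z up. Underside 220, top 240 mm above the table. Posts only at the back corners (from x = 145 mm). What lies under it is too far in for an upright gripper: tilt it 30 to 45 deg, leaning back to the robot, drag it out and regrasp
- stock_tray: fixed grey tray, outside 240 (x) x 160 (y) x 35 mm, walls and floor 5 mm, rim bead to 38 mm. Origin under its centre, x along its length (to the far end), z up; floor at z = 5 mm. A red stop bar, 38 mm high, fills the far (+x) end: its face is at x = 103 mm. Clear inside: x -115 to 103, y -75 to 75 mm
- tool_tray: fixed blue tray with a black mat, same size and axes as the stock tray but no stop: clear inside x -115 to 115, y -75 to 75 mm, floor at z = 5 mm. Origin under its centre. The two trays stand side by side to the right of the shelf and may change places
- pin_driver: loose hand tool, 187 mm long (its y axis), about 0.35 kg: knurled grip, 23 to 28 mm thick, from y = -82 to -13 mm, 30 mm flange at the -y end, thinner rod to the +y end. Origin under its middle, z up as it lies; it balances near y = -20 mm. Starts on the open table in front of the shelf
- driver_mid (a point): point at the middle of the pin driver's length, about on its axis, 12 mm above its underside
- forged_arm: loose brown forged link arm, flat sides, rounded ends, 121 (its y axis) x 34 (x) x 36 mm high, about 0.5 kg (may be a third more or less). Origin at the middle of its underside. Starts under the left part of the shelf, lying away from the robot, its near end 10 to 25 mm behind the front edge
- flat_bar: loose narrow grey sawn flat bar, 150 mm long (y), 20 mm wide (x), 6 mm thick, 0.14 kg. Origin at the middle of its underside. It lies on the open table in front of the shelf.
- tape_measure: bystander: black and orange tape measure, 70 x 82 x 39 mm, lying on top of the shelf. Origin under its middle.
- weld_square: bystander: red and grey magnet square, 85 x 85 x 17 mm, on the table beyond the trays. Origin under its middle.
- rod_tin: bystander: tin 72 mm wide with filler rods, 203 mm high, on the table beyond the trays. Origin under its middle.
- pipe_ring: fixed in place, not part of the job: short steel pipe ring, about 46 mm across and 22 mm high, standing on the table near the middle of the shelf's front edge; steer clear of it. Origin at the middle of its underside
Not all that is in view belongs to the job. There is more than one size of the forged_arm; the one meant has the size given above.

How it is judged:
At the end, for the whole second after the job is handed in: Forged arm and flat bar lie flat on the stock tray's floor, side by side, within 8 degrees of its length, one end of each within 5 mm of the red stop; the pin driver lies flat on the tool tray's floor, inside it; all released and at rest (x of forged_arm in the frame of stock_tray between 0.0375 and 0.048 m and y of forged_arm in the frame of stock_tray between -0.062 and 0.062 m and z of forged_arm in the frame of stock_tray below 0.01 m and angle between the y axis of each of forged_arm, flat_bar and the x axis of stock_tray, either way round below 0.14 rad and x of flat_bar in the frame of stock_tray between 0.023 and 0.034 m and y of flat_bar in the frame of stock_tray between -0.068 and 0.068 m and z of flat_bar in the frame of stock_tray below 0.013 m and x of driver_mid in the frame of tool_tray between -0.1 and 0.1 m and y of driver_mid in the frame of tool_tray between -0.07 and 0.07 m and z of driver_mid in the frame of tool_tray below 0.034 m and angle between pin_driver's own y axis and vertical between 1.45 and 1.69 rad and linear speed of each of pin_driver, forged_arm, flat_bar below 0.02 m/s); the robot touches nothing.
It fails at once if the robot bangs into the bench shelf (more than 15 N) (contact force between any of the arm, the fingers and bench_shelf above 15 N).
It fails at once if the tape measure is disturbed (moved over 20 mm) (distance of tape_measure from where it was at the start of the episode above 0.02 m).
It fails at once if the magnet square is disturbed (moved over 20 mm) (distance of weld_square from where it was at the start of the episode above 0.02 m).
It fails at once if the rod tin is disturbed (moved over 20 mm) (distance of rod_tin from where it was at the start of the episode above 0.02 m).
It also fails if it takes over 72 s, if anything falls off the work surface, if the arm or the gripper's body presses on something with over 40 N, if the wrist force passes 120 N, or if a joint passes its speed limit or range.

ROBOT

A 7-joint arm with a two-finger parallel gripper is mounted at the origin on a cart in front of the work surface, level with it; the furniture and walls round the work are solid. World frame = base frame: x ahead of the robot, y to its left, z up, the work surface at z = 0. Lengths are in m, angles in rad, forces in N, time in s.
With the tool pointing down it reaches from about 0.425 to 0.95 m from the base axis. Payload 4.7 kg.
Tool frame: the origin (TCP) lies midway between the tips of the shut fingers; the grasp point (between the pads) lies arm.grip_point_offset behind it (arm.grip_point_offset is the distance from the TCP to the grasp point, in m); z points along the fingers, y is the direction in which the jaws open and shut (so a half turn about z gives the same grasp; the last joint's range is limited). The gripper opens to 87 mm and grips with 3 to 60 N. Pads are 19 mm wide; open, the fingers measure 117 mm over their backs; the gripper's body (75 mm by 190 mm) begins 51 mm behind the grasp point.
Start: joints at [-1.245, 0.469, -0.049, 1.532, 0.024, 1.141, -0.082], TCP at [0.234, 0.633, 0.2] pointing down, gripper open.
Joint ranges: [-2.59, 2.59], [-0.33, 1.99], [-1.39, 1.29], [0.1, 2.45], [-1.04, 4.18], [0.21, 1.99], [-2.66, 2.66]. Speed limits (rad/s): [2.57, 2.57, 3.14, 3.14, 3.14, 3.14, 3.14].

INTERFACE

Orientations are given as a unit quaternion [x, y, z, w].
In Python, from cell import arm gives the robot as it stands.
- The arm moves only by the tool play_rows, never from a script. Its arguments are lists of equal length, an entry for each row: "slide": the shift along the world's x, y, z in units of 50 mm (1.0 is 50 mm), a list of three; "dr": the turn, a rotation vector about the world's x, y, z in degrees, a list of three. In form: {"slide": [[dx, dy, dz], ...], "dr": [[wx, wy, wz], ...]}. A call has 1 to 12 rows; each row shifts and turns the commanded pose from where the row before left it; what a row does not reach is not made up. A row lasts 1/10 s, in which the tool goes at most 50 mm and 8.59 degrees, less where a joint would pass 70% of its speed; a pose out of reach is approached as far as the arm can. A call is refused whole if a number of a shift passes 1 or a number of a turn 8.59, either way. A call with a gripper value outside its range is refused whole. "grip" is the gripper's target within -1 to 1 (fully open at 1, half-way at 0, shut at -1), set as the call begins (left out, the last holds). The fingers move at their own pace and stop on an object; "squeeze" is the grip in N (left out, the last holds). Time passes only in rows, so rows that do not move let the fingers close. It gives the time, the measured TCP pose, the force and the opening at its end, in the units of the state.
- arm.get_state(): the state, without advancing time (a new reading comes with each control period).
- arm.get_image(name): name is "side" or "top" or "wrist"; returns the picture (480x640x3 uint8, red, green, blue); there is no depth.
- arm.camera_model(name): a dict with "mtx" (3x3 intrinsics, pixels), "position" and "attitude" of the camera in the world. Camera axes: x right, y down, z forward; pixel columns grow to the right and rows downward; lengths in m; the calibration is good to about 2 mm. The wrist camera is an equidistant fisheye: a pixel r from the principal point sees the ray r / f radians off the axis. A picture is of the moment at which its call begins: read the wrist's pose just before it. camera_model takes no time and is no camera call; for the wrist camera it gives the pose at the moment of the call.
- arm.close_job(): hands the job in, once; it reports no verdict.
Trained networks look in the newest picture that a camera, given by its name, has taken for a name from the list of things; names that differ only in an ending like _2 or _b are one class to them, and where a whole thing is asked for, a point or a joint stands for the part that bears it (a point fixed in the world has none). Each returns a list of dicts, best first, with "score" (0 to 1); they miss things now and then, are a little off and sometimes report something else, mostly with a low value. They report only what shows in the picture. A call takes as long as a camera call. They do not tell look-alikes from the thing itself.
- arm.recognise(camera, name): "position" ([x, y, z] in m, in the coordinates of the camera as it stood for that picture, good to about 4 mm: the middle of the surface that is visible of it).
- arm.cut_out(camera, name): "pixels" (480x640 bool, what is visible of it).
The state is a dict: "time": time; "qpos": joint angles; "dq": joint speeds; "joint_torque": joint torques, N m; "tool_pos": TCP position; "tool_rot": TCP orientation; "wrist_force": force on the tool from outside, world axes, zero at the start; "moment": the same for the moment, N m; "grip_width": finger opening in m.
Only numpy, scipy, OpenCV 4.12 (cv2) and the standard library are available. Lean on these libraries where they do the work, as an engineer would, in place of code of your own. Each camera call takes 0.05 s, during which the arm holds its last target.

## Working session

There is one attempt and no reset: what is moved stays moved. The work goes in short steps, Python scripts to look and compute and a tool call to move; the robot and the scene stay as the last step left them, time stands still between calls to the robot, and variables do not carry over. Pictures are saved under pics/ and viewed, and the job is handed in when it is done.

Besides the shell and the picture viewer there is one more tool, called after "Request:" as name(argument=value, ...) on one line, values as JSON. play_rows: Moves the arm, as the interface text tells. Its arguments: {"type":"object","properties":{"slide":{"type":"array"},"dr":{"type":"array"},"grip":{"type":"number"},"squeeze":{"type":"number"}},"required":["slide","dr"]}

```bash
ls -la; mkdir -p pics
python3 - <<'E'
from cell import arm
import cv2,numpy as np
s=arm.get_state()
print({k:np.round(v,3).tolist() for k,v in s.items()}, arm.grip_point_offset)
for n in ["side","top","wrist"]:
    m=arm.camera_model(n); print(n,{k:np.round(v,4).tolist() for k,v in m.items()})
    cv2.imwrite(f"pics/a_{n}.png",cv2.cvtColor(arm.get_image(n),cv2.COLOR_RGB2BGR))
E
```

```text
total 12
drwxr-xr-x  3 agent agent 4096 Dec  7 16:18 .
drwxr-xr-x 23 root  root  4096 Dec  7 16:18 ..
drwxr-xr-x  2 agent agent 4096 Dec  7 16:18 pics
{'time': 0.0, 'qpos': [-1.245, 0.469, -0.049, 1.534, 0.024, 1.141, -0.082], 'dq': [0.0, -0.0, 0.001, -0.001, -0.001, 0.002, 0.002], 'joint_torque': [-0.0, -50.8, -0.081, -23.616, -0.061, 0.038, 0.0], 'tool_pos': [0.234, 0.632, 0.199], 'tool_rot': [0.176, 0.984, -0.001, -0.0], 'wrist_force': [-0.285, 0.125, -0.239], 'moment': [-0.034, 0.013, 0.008], 'grip_width': 0.087} 0.0187
side {'mtx': [[466.0706, 0.0, 310.6449], [0.0, 466.0706, 236.4718], [0.0, 0.0, 1.0]], 'position': [-0.0698, 1.2417, 0.7202], 'attitude': [-0.2339, 0.8102, -0.5162, 0.1494]}
top {'mtx': [[614.0566, 0.0, 313.9791], [0.0, 614.0566, 241.3984], [0.0, 0.0, 1.0]], 'position': [0.2945, 0.2207, 1.7619], 'attitude': [0.714, -0.6946, 0.0614, -0.0625]}
wrist {'mtx': [[371.6483, 0.0, 321.2397], [0.0, 371.6483, 244.9799], [0.0, 0.0, 1.0]], 'position': [0.1675, 0.6574, 0.3838], 'attitude': [0.8132, 0.5666, 0.0756, 0.1089]}
```

View pics/a_side.png

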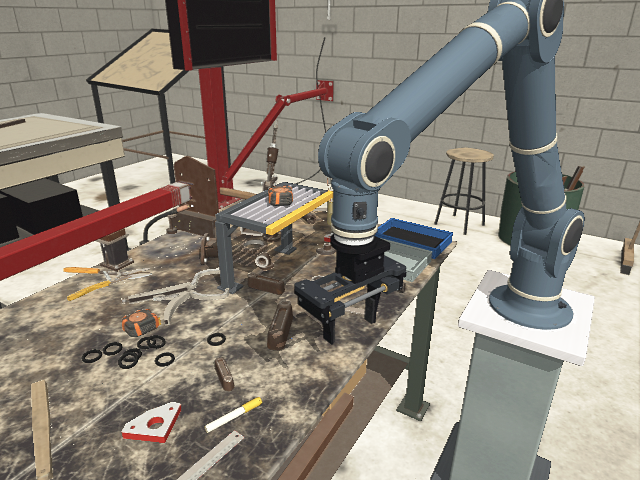

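View pics/a_top.png

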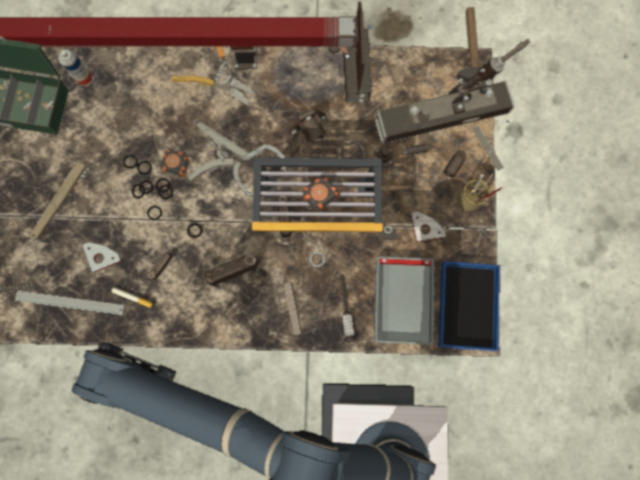

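View pics/a_wrist.png

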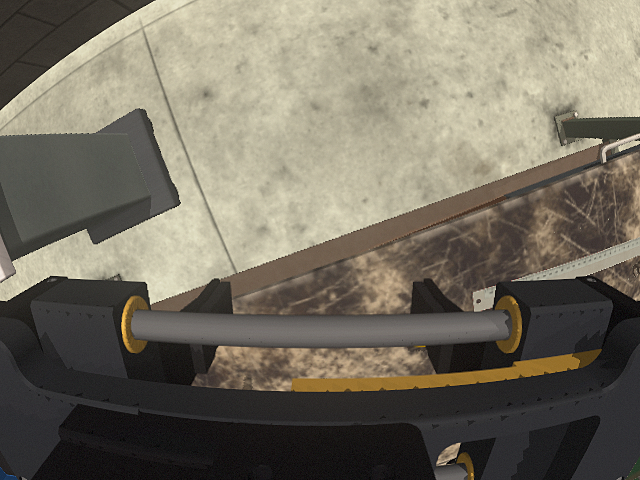

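```bash
cat > h.py <<'E'
from cell import arm
import cv2,numpy as np
from scipy.spatial.transform import Rotation as R
def T(n):
    m=arm.camera_model(n); return np.array(m["mtx"]),np.array(m["position"]),R.from_quat(m["attitude"]).as_matrix()
def plane(uv,z,cam):
    K,p,Rm=cam; uv=np.atleast_2d(np.asarray(uv,float))
    d=np.c_[(uv[:,0]-K[0,2])/K[0,0],(uv[:,1]-K[1,2])/K[1,1],np.ones(len(uv))]@Rm.T
    t=(z-p[2])/d[:,2]; return p+t[:,None]*d
def planew(uv,z,cam):
    K,p,Rm=cam; uv=np.atleast_2d(np.asarray(uv,float))
    a=uv-K[:2,2]; r=np.hypot(a[:,0],a[:,1]); th=r/K[0,0]
    s=np.where(r>1e-6,np.sin(th)/np.maximum(r,1e-6),1/K[0,0])
    d=np.c_[a*s[:,None],np.cos(th)]@Rm.T
    t=(z-p[2])/d[:,2]; return p+t[:,None]*d
def proj(X,cam):
    K,p,Rm=cam; c=(np.atleast_2d(X)-p)@Rm; return c[:,:2]/c[:,2:]*K[0,0]+K[:2,2]
def projw(X,cam):
    K,p,Rm=cam; c=(np.atleast_2d(X)-p)@Rm; r=np.hypot(c[:,0],c[:,1]); th=np.arctan2(r,c[:,2])
    return c[:,:2]/np.maximum(r,1e-9)[:,None]*(th*K[0,0])[:,None]+K[:2,2]
def save(n,img): cv2.imwrite(f"pics/{n}.png",cv2.cvtColor(img,cv2.COLOR_RGB2BGR))
def rect(mask,z,cam,f=plane):
    c,_=cv2.findContours(mask.astype(np.uint8),cv2.RETR_EXTERNAL,cv2.CHAIN_APPROX_NONE)
    c=max(c,key=cv2.contourArea)[:,0,:]
    P=f(c,z,cam)[:,:2]; (cx,cy),(w,h),a=cv2.minAreaRect((P*1000).astype(np.float32))
    if w<h: w,h,a=h,w,a+90
    a=(a+90)%180-90
    return np.round([cx/1000,cy/1000,w/1000,h/1000,a],4)
E
python3 - <<'E'
from h import *
im=arm.get_image("top"); cam=T("top")
save("top_crop",cv2.resize(im[210:360,140:510],None,fx=2.1,fy=2.1,interpolation=cv2.INTER_CUBIC))
for n in ["stock_tray","tool_tray","pin_driver","flat_bar","forged_arm","bench_shelf","pipe_ring","weld_square","rod_tin","tape_measure"]:
    for r in arm.recognise("top",n): 
        X=cam[1]+cam[2]@np.array(r["position"]); print(n,round(r["score"],2),X.round(3),proj(X,cam).round(0))
E
```

```text
stock_tray 0.95 [ 0.439 -0.033  0.003] [[403. 301.]]
tool_tray 0.98 [ 0.43  -0.217  0.007] [[468. 306.]]
pin_driver 0.65 [0.38  0.129 0.02 ] [[347. 320.]]
flat_bar 0.93 [0.408 0.284 0.004] [[292. 309.]]
forged_arm 0.84 [0.519 0.67  0.025] [[158. 266.]]
forged_arm 0.81 [0.674 0.319 0.034] [[283. 215.]]
forged_arm 0.57 [0.508 0.464 0.033] [[230. 271.]]
bench_shelf 0.78 [0.698 0.225 0.24 ] [[316. 190.]]
bench_shelf 0.16 [0.381 0.135 0.019] [[345. 320.]]
weld_square 0.74 [ 0.653 -0.093  0.019] [[425. 228.]]
weld_square 0.68 [0.409 0.285 0.001] [[292. 309.]]
weld_square 0.61 [0.698 0.226 0.243] [[316. 190.]]
weld_square 0.42 [0.381 0.134 0.018] [[345. 320.]]
weld_square 0.33 [ 0.428 -0.218  0.008] [[469. 307.]]
rod_tin 0.95 [ 0.749 -0.224  0.064] [[474. 193.]]
tape_measure 0.65 [0.684 0.218 0.28 ] [[319. 191.]]
```

Run:
```python
from h import *
im=arm.get_image("side"); cam=T("side")
save("side_crop",cv2.resize(im[170:360,190:470],None,fx=2.8,fy=2.8,interpolation=cv2.INTER_CUBIC))
for n in ["forged_arm","pin_driver","flat_bar","bench_shelf"]:
    for r in arm.recognise("side",n): 
        X=cam[1]+cam[2]@np.array(r["position"]); print(n,round(r["score"],2),X.round(3),proj(X,cam).round(0))
```

```text
forged_arm 0.96 [0.508 0.675 0.022] [[225. 375.]]
forged_arm 0.75 [0.665 0.323 0.03 ] [[265. 282.]]
forged_arm 0.59 [0.498 0.483 0.038] [[280. 326.]]
pin_driver 0.36 [0.321 0.123 0.012] [[403. 290.]]
```

View pics/top_crop.png

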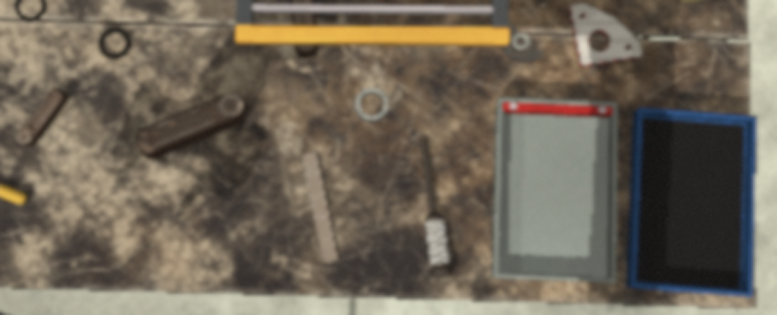

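View pics/side_crop.png

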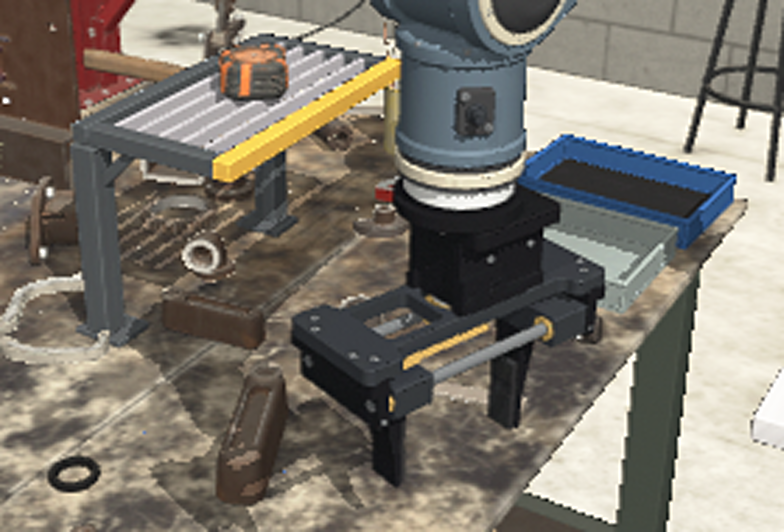

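Run:
```python
from h import *
cam=T("top")
im=arm.get_image("top")
H={"stock_tray":.036,"tool_tray":.036,"flat_bar":.006,"pin_driver":.012,"bench_shelf":.24,"forged_arm":.036,"weld_square":.017,"pipe_ring":.022}
for n,z in H.items():
    for r in arm.cut_out("top",n)[:3]:
        m=r["pixels"]
        if m.sum()>20: print(n,round(r["score"],2),m.sum(),rect(m,z,cam))
        if n=="bench_shelf" and r["score"]>.5: np.save("shelf.npy",m)
arm.get_image("side"); cam=T("side")
for i,r in enumerate(arm.cut_out("side","forged_arm")[:3]):
    m=r["pixels"]; ys,xs=np.nonzero(m); print("side",round(r["score"],2),m.sum(),xs.mean(),ys.mean(),rect(m,.018,cam)); np.save(f"sm{i}.npy",m)
```

```text
stock_tray 0.77 5026 [ 0.4411 -0.026   0.2445  0.1643 -0.3535]
stock_tray 0.6 4814 [  0.7397   0.2239   0.3768   0.2175 -88.4209]
tool_tray 0.65 5094 [ 0.4307 -0.2114  0.2414  0.1687 -3.1183]
flat_bar 0.68 368 [ 0.4117  0.2868  0.1505  0.0211 13.3312]
pin_driver 0.65 344 [ 0.4115  0.2867  0.1462  0.0216 12.977 ]
pin_driver 0.61 348 [0.4131 0.1351 0.183  0.0235 9.3058]
bench_shelf 0.8 5941 [  0.6871   0.2245   0.3357   0.1971 -88.4146]
forged_arm 0.8 864 [ 5.13600e-01  4.60500e-01  1.55500e-01  4.78000e-02 -6.44917e+01]
forged_arm 0.7 296 [ 5.1820e-01  6.6360e-01  8.6800e-02  2.9200e-02 -3.1073e+01]
forged_arm 0.48 242 [ 6.92900e-01  3.19400e-01  2.89000e-02  1.77000e-02 -8.84188e+01]
weld_square 0.64 625 [ 0.661  -0.0996  0.0879  0.0879  9.2843]
weld_square 0.5 207 [ 6.97300e-01  3.20500e-01  2.93000e-02  1.79000e-02 -8.84189e+01]
pipe_ring 0.45 5108 [ 0.4319 -0.2144  0.244   0.1689 -2.739 ]
side 0.8 516 264.97868217054264 282.85271317829455 [0.6783 0.3119 0.1458 0.0767 5.1021]
side 0.77 892 279.9820627802691 325.4843049327354 [ 5.21100e-01  4.46000e-01  2.17300e-01  5.13000e-02 -6.53811e+01]
side 0.73 444 223.58783783783784 373.77477477477476 [ 5.19800e-01  6.67800e-01  1.15400e-01  3.08000e-02 -3.35335e+01]
```

```bash
cat > fit.py <<'E'
from h import *
from scipy.optimize import minimize
def outline(L,W):
    # stadium-ish outline
    r=W/2; a=np.linspace(-np.pi/2,np.pi/2,9)
    e=np.c_[r*np.cos(a)+L/2-r, r*np.sin(a)]; return np.r_[e,-e]
def sil(x,y,th,cam,L=.121,W=.034,H=.036,z0=0,box=False,f=proj):
    o=outline(L,W) if not box else np.array([[L/2,W/2],[-L/2,W/2],[-L/2,-W/2],[L/2,-W/2]])
    c,s=np.cos(th),np.sin(th); P=o@np.array([[c,s],[-s,c]])+[x,y]
    X=np.r_[np.c_[P,np.full(len(P),z0)],np.c_[P,np.full(len(P),z0+H)]]
    h=cv2.convexHull(f(X,cam).astype(np.float32))
    m=np.zeros((480,640),np.uint8); cv2.fillPoly(m,[np.round(h*16).astype(np.int32)],1,shift=4); return m.astype(bool)
def fit(mask,cam,x0,**k):
    def c(p):
        m=sil(p[0],p[1],p[2],cam,**k); return 1-(m&mask).sum()/(m|mask).sum()
    best=None
    for t in np.deg2rad(np.arange(-20,21,5)):
        r=minimize(c,[x0[0],x0[1],x0[2]+t],method="Nelder-Mead",options=dict(initial_simplex=np.array([[x0[0],x0[1],x0[2]+t],[x0[0]+.015,x0[1],x0[2]+t],[x0[0],x0[1]+.015,x0[2]+t],[x0[0],x0[1],x0[2]+t+.15]])))
        if best is None or r.fun<best.fun: best=r
    return best.x,1-best.fun
E
python3 - <<'E'
from fit import *
cam=T("side")
print("target",fit(np.load("sm0.npy"),cam,[.67,.32,0]))
for L,W,H in [(.15,.042,.045),(.121,.034,.036)]: print("big",L,fit(np.load("sm1.npy"),cam,[.515,.46,-1.1],L=L,W=W,H=H))
x,i=fit(np.load("sm0.npy"),cam,[.67,.32,0])
im=arm.get_image("side").copy()
im[np.load("sm0.npy")^sil(*x,cam)]=[255,0,0]
save("fit1",cv2.resize(im[230:330,200:330],None,fx=6,fy=6,interpolation=cv2.INTER_NEAREST))
E
```

```text
target (array([0.67645612, 0.30950175, 0.00670637]), np.float64(0.826645264847512))
big 0.15 (array([ 0.51715532,  0.45780195, -1.14188873]), np.float64(0.9075975359342916))
big 0.121 (array([ 0.51052062,  0.46758592, -1.21976895]), np.float64(0.7848383500557413))
```

View pics/fit1.png

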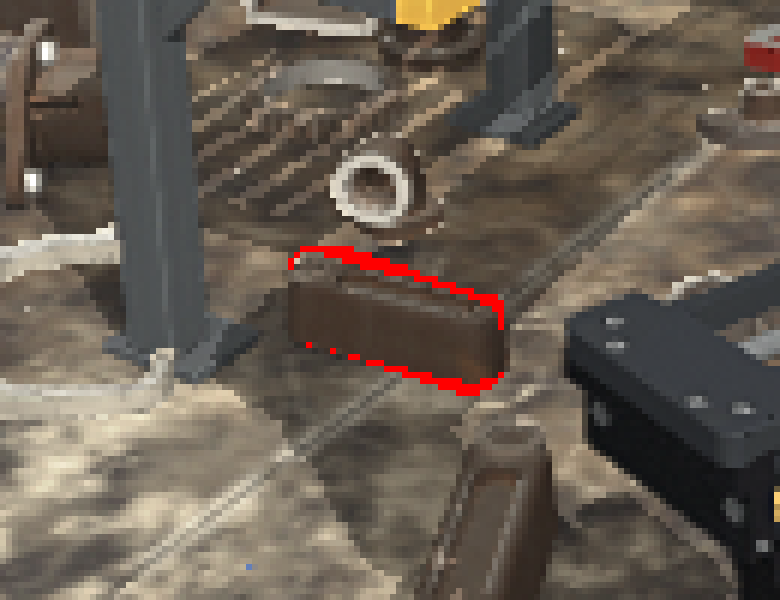

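Request:
play_rows(slide=[[0.445,-0.863,0],[0.445,-0.863,0],[0.445,-0.863,0],[0.445,-0.863,0],[0.445,-0.863,0],[0.445,-0.863,0],[0.445,-0.863,0],[0.445,-0.863,0],[0,0,0],[0,0,0]], dr=[[0,0,4.2],[0,0,4.2],[0,0,4.2],[0,0,4.2],[0,0,4.2],[0,0,4.2],[0,0,4.2],[0,0,4.2],[0,0,0],[0,0,0]], grip=0.2, squeeze=30)

```text
time: 2.55
tool_pos: [0.4131, 0.2869, 0.2001]
tool_rot: [-0.114, 0.994, 0.0, 0.0]
wrist_force: [-0.9, 1.2, 0.7]
grip_width: 0.0522
```

Run:
```python
from h import *
s=arm.get_state(); print(s["tool_pos"].round(4) if hasattr(s["tool_pos"],'round') else s["tool_pos"], R.from_quat(s["tool_rot"]).as_matrix().round(3), np.round(s["qpos"],2))
cam=T("wrist"); print(cam[1].round(3),cam[2].round(3))
save("w1",arm.get_image("wrist")); 
for n in ["flat_bar","pin_driver","stock_tray","forged_arm","pipe_ring"]:
    for r in arm.cut_out("wrist",n)[:3]:
        print(n,round(r["score"],2),r["pixels"].sum(),rect(r["pixels"],{"flat_bar":.006,"pin_driver":.012}.get(n,.036),cam,planew))
```

```text
[0.4131 0.2869 0.2001] [[-0.974 -0.226  0.   ]
 [-0.226  0.974  0.001]
 [-0.     0.001 -1.   ]] [-0.68  0.19 -0.02  1.93  0.    1.02  1.1 ]
[0.344 0.27  0.385] [[-0.227  0.939  0.257]
 [ 0.974  0.218  0.061]
 [ 0.001  0.264 -0.965]]
flat_bar 0.66 2608 [ 0.4112  0.2826  0.1492  0.0202 13.4344]
flat_bar 0.37 22186 [ 0.451  -0.0491  0.2644  0.1997 -0.7257]
stock_tray 0.95 21938 [ 0.4417 -0.0247  0.243   0.1846 -1.4548]
```

View pics/w1.png

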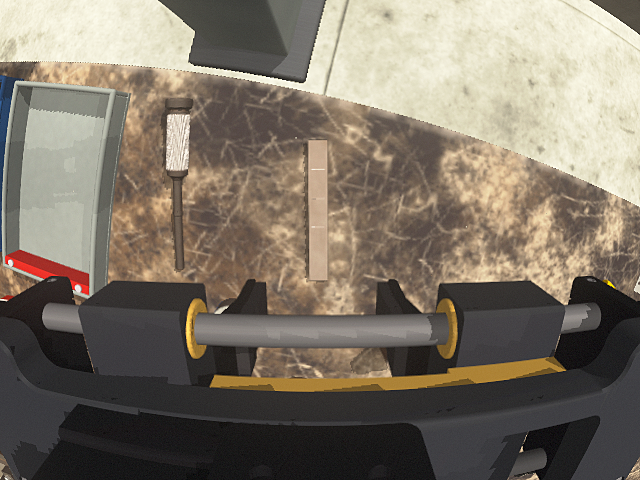

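Request:
play_rows(slide=[[0,-0.05,-0.9],[0,0,-0.9],[0,0,-0.9],[0,0,-0.8],[0,0,-0.3],[0,0,-0.1],[0,0,0]], dr=[[0,0,0],[0,0,0],[0,0,0],[0,0,0],[0,0,0],[0,0,0],[0,0,0]])

```text
time: 3.55
tool_pos: [0.4121, 0.2858, 0.0044]
tool_rot: [-0.116, 0.993, -0.0, -0.0]
wrist_force: [-0.3, 0.4, -0.1]
grip_width: 0.0526
```

Run:
```python
from h import *
# analyse saved w1 with its pose
K=T("wrist")[0]; p=np.array([.344,.270,.385]); 
Rm=np.array([[-0.227,0.939,0.257],[0.974,0.218,0.061],[0.001,0.264,-0.965]])
cam=(K,p,Rm)
a,b=planew([[180,100],[180,270]],.013,cam); print("drv flange",a.round(3),"rod",b.round(3),np.linalg.norm(a-b),np.degrees(np.arctan2(b[1]-a[1],b[0]-a[0])))
print("tray rim corners",planew([[14,84],[127,93],[90,292],[5,270]],.038,cam).round(3))
print("bar",planew([[308,140],[328,140],[307,280],[328,280]],.006,cam).round(3))
print("red face top",planew([[8,250],[88,276],[12,263],[88,292]],.038,cam).round(3))
```

```text
drv flange [0.325 0.117 0.013] rod [0.507 0.147 0.013] 0.18409421535825451 9.468678844186915
tray rim corners [[ 0.326 -0.11   0.038]
 [ 0.326  0.066  0.038]
 [ 0.553  0.042  0.038]
 [ 0.565 -0.11   0.038]]
bar [[0.341 0.256 0.006]
 [0.337 0.276 0.006]
 [0.487 0.288 0.006]
 [0.482 0.31  0.006]]
red face top [[ 0.535 -0.101  0.038]
 [ 0.533  0.039  0.038]
 [ 0.551 -0.094  0.038]
 [ 0.554  0.039  0.038]]
```

Request:
play_rows(slide=[[0,-0.04,-0.05],[0,0,0],[0,0,0],[0,0,0],[0,0,0],[0,0,0]], dr=[[0,0,0],[0,0,0],[0,0,0],[0,0,0],[0,0,0],[0,0,0]], grip=-1)

```text
time: 4.15
tool_pos: [0.4126, 0.2834, 0.0025]
tool_rot: [-0.116, 0.993, 0.0, 0.0]
wrist_force: [-0.4, 0.8, -0.9]
grip_width: 0.0119
```

Request:
play_rows(slide=[[0,0,0],[0,0,0],[0,0,0]], dr=[[0,0,0],[0,0,0],[0,0,0]])

```text
time: 4.45
tool_pos: [0.4125, 0.2833, 0.0022]
tool_rot: [-0.116, 0.993, 0.0, -0.0]
wrist_force: [-1.0, -0.7, -0.5]
grip_width: 0.0009
```

Run:
```python
from h import *
i=arm.get_image("wrist"); save("w2",i); j=arm.get_image("side"); save("s2",cv2.resize(j[230:380,250:450],None,fx=4,fy=4))
```

```text
(no output)
```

View pics/w2.png

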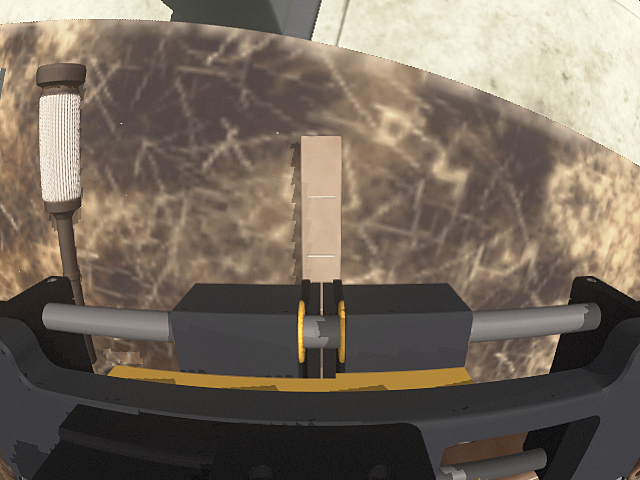

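View pics/s2.png

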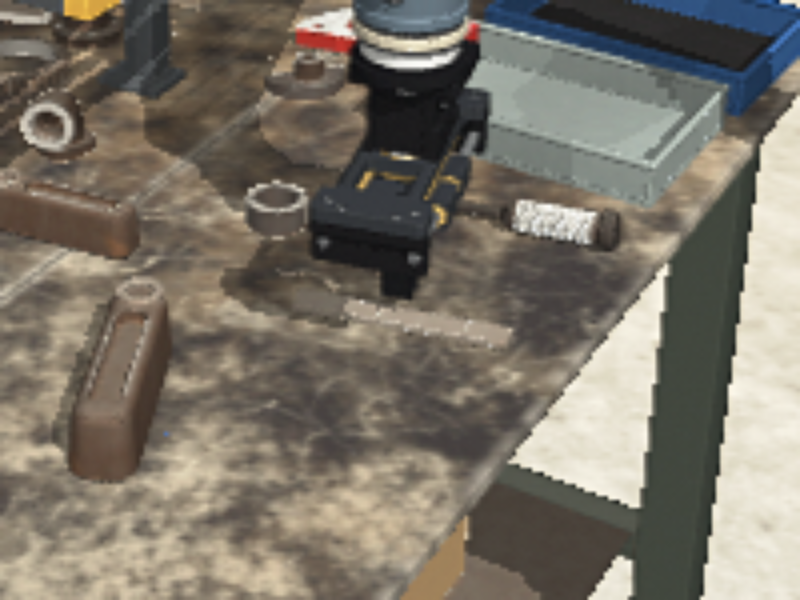

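Run:
```python
from h import *
for n in ["top","side"]:
    i=arm.get_image(n); cam=T(n)
    for r in arm.cut_out(n,"flat_bar")[:2]: print(n,r["score"],r["pixels"].sum(),rect(r["pixels"],.006,cam))
    s=arm.get_state(); print(proj(np.array(s["tool_pos"]),cam), (proj([[.412,.2835,.006],[.34,.265,.006],[.485,.3,.006]],cam)))
i=arm.get_image("side"); K=i[280:330,310:400]; save("s3",cv2.resize(K,None,fx=8,fy=8,interpolation=cv2.INTER_NEAREST))
```

```text
[[292.67166522 307.78186601]] [[292.53828146 307.84563477]
 [298.22263079 333.55909428]
 [287.64416771 282.17327934]]
side 0.72 301 [ 0.4086  0.2854  0.147   0.0279 12.3632]
[[348.60813378 309.66034512]] [[348.76390998 308.58409907]
 [375.81060634 313.34986432]
 [322.64351574 303.52631661]]
```

View pics/s3.png

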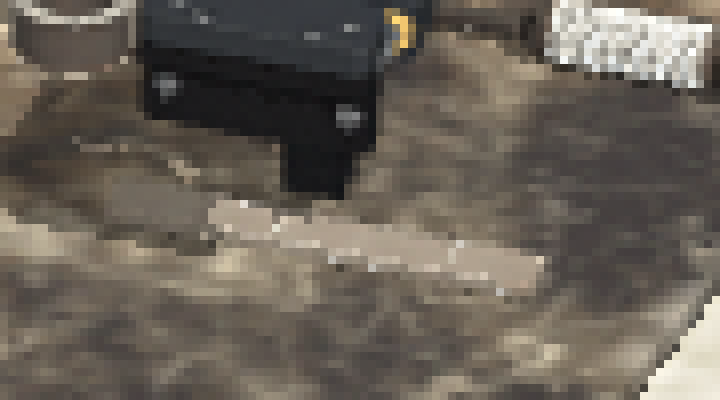

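Request:
play_rows(slide=[[0,0,0],[0,0,0],[0,0,0],[0,0,0],[0,0,0],[0,0,0]], dr=[[0,0,0],[0,0,0],[0,0,0],[0,0,0],[0,0,0],[0,0,0]], grip=0)

```text
time: 5.4
tool_pos: [0.4124, 0.2833, 0.0023]
tool_rot: [-0.116, 0.993, 0.0, -0.0]
wrist_force: [-0.8, 0.6, -0.1]
grip_width: 0.0387
```

Request:
play_rows(slide=[[0,0,-0.06],[0,0,-0.06],[0,0,0]], dr=[[0,0,0],[0,0,0],[0,0,0]])

```text
time: 5.7
tool_pos: [0.4121, 0.283, -0.0043]
tool_rot: [-0.116, 0.993, -0.0, -0.0]
wrist_force: [-0.3, -0.0, -0.1]
grip_width: 0.0431
```

Request:
play_rows(slide=[[0,0,-0.06],[0,0,-0.06],[0,0,0]], dr=[[0,0,0],[0,0,0],[0,0,0]])

```text
time: 6.0
tool_pos: [0.4122, 0.2831, -0.0102]
tool_rot: [-0.116, 0.993, -0.0, -0.0]
wrist_force: [-0.4, 0.2, -1.0]
grip_width: 0.043
```

Request:
play_rows(slide=[[0,0,-0.04],[0,0,0]], dr=[[0,0,0],[0,0,0]])

```text
time: 6.2
tool_pos: [0.4123, 0.2832, -0.012]
tool_rot: [-0.116, 0.993, -0.0, -0.0]
wrist_force: [0.6, 0.0, -0.2]
grip_width: 0.0436
```

Run:
```python
from h import *
j=arm.get_image("side"); save("s4",cv2.resize(j[270:330,300:400],None,fx=8,fy=8,interpolation=cv2.INTER_NEAREST))
```

```text
(no output)
```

View pics/s4.png

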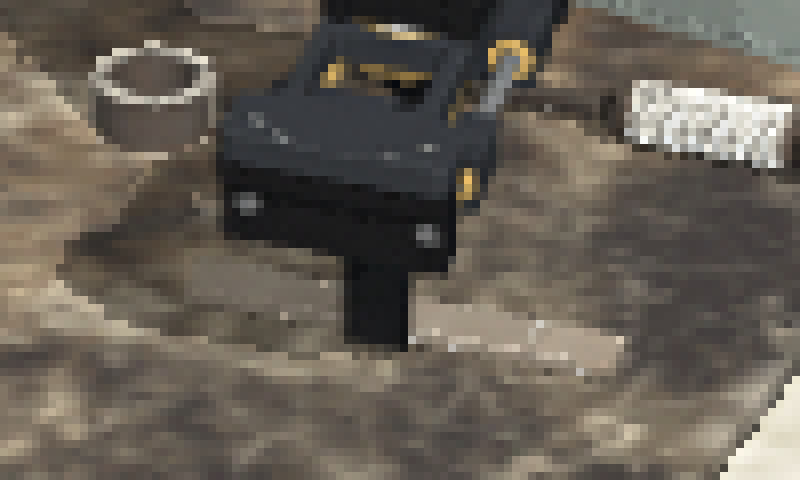

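Run:
```python
from h import *
cam=T("side"); s=arm.get_state(); M=R.from_quat(s["tool_rot"]).as_matrix(); t=np.array(s["tool_pos"])
for h in [0,.005,.01,.015,.019]:
    print(h,t[2]+h,proj([t+M@[dx,d,-h] for dx in(-.0095,.0095) for d in (.0218,.0368)],cam).round(1).tolist())
```

```text
0 -0.011821929389897554 [[343.0, 317.7], [341.5, 320.8], [349.8, 319.0], [348.4, 322.1]]
0.005 -0.0068219293898975535 [[343.0, 316.1], [341.6, 319.2], [349.9, 317.5], [348.4, 320.5]]
0.01 -0.0018219293898975534 [[343.1, 314.6], [341.6, 317.6], [349.9, 315.9], [348.5, 319.0]]
0.015 0.003178070610102446 [[343.2, 313.0], [341.7, 316.1], [350.0, 314.4], [348.6, 317.4]]
0.019 0.007178070610102446 [[343.2, 311.8], [341.7, 314.8], [350.1, 313.1], [348.6, 316.2]]
```

Request:
play_rows(slide=[[0,0,-0.04],[0,0,0]], dr=[[0,0,0],[0,0,0]])

```text
time: 6.45
tool_pos: [0.4124, 0.2832, -0.0139]
tool_rot: [-0.116, 0.993, -0.0, -0.0]
wrist_force: [-0.4, -0.2, 0.0]
grip_width: 0.0436
```

Request:
play_rows(slide=[[0,0,-0.04],[0,0,0]], dr=[[0,0,0],[0,0,0]])

```text
time: 6.65
tool_pos: [0.4123, 0.2832, -0.0159]
tool_rot: [-0.116, 0.993, -0.0, -0.0]
wrist_force: [-0.2, 0.2, -0.1]
grip_width: 0.0436
```

Request:
play_rows(slide=[[0,0,-0.03],[0,0,0]], dr=[[0,0,0],[0,0,0]])

```text
time: 6.85
tool_pos: [0.4123, 0.2832, -0.0174]
tool_rot: [-0.116, 0.993, -0.0, -0.0]
wrist_force: [-0.4, 1.1, -0.3]
grip_width: 0.0434
```

Request:
play_rows(slide=[[0,0,0],[0,0,0],[0,0,0],[0,0,0],[0,0,0]], dr=[[0,0,0],[0,0,0],[0,0,0],[0,0,0],[0,0,0]], grip=-1)

```text
time: 7.35
tool_pos: [0.4128, 0.2837, -0.0164]
tool_rot: [-0.116, 0.993, 0.0, 0.0]
wrist_force: [-0.4, 0.2, 5.4]
grip_width: 0.0113
```

Run:
```python
from h import *
s=arm.get_state(); print(s["grip_width"],s["wrist_force"],s["tool_pos"])
j=arm.get_image("side"); save("s5",cv2.resize(j[270:330,300:400],None,fx=8,fy=8,interpolation=cv2.INTER_NEAREST))
save("w5",arm.get_image("wrist"))
```

```text
0.011337543963977565 [-0.40646487  0.21766605  5.35284765] [ 0.41278879  0.28373997 -0.01637615]
```

View pics/s5.png

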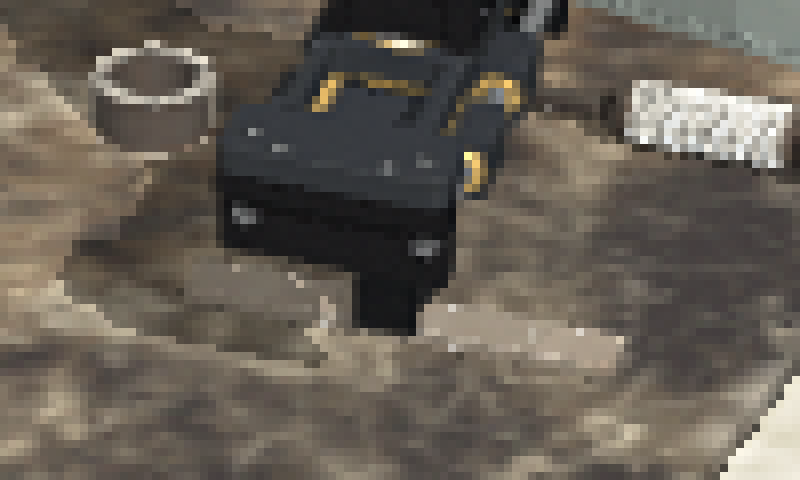

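View pics/w5.png

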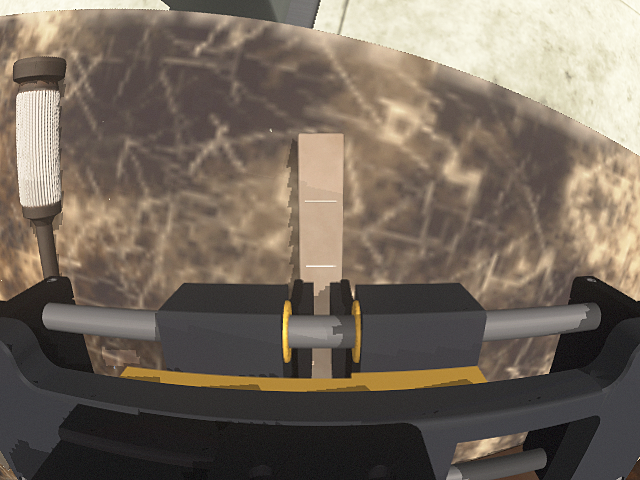

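Run:
```python
from h import *
cam=T("side"); t=np.array([.2342,.632,.1995]); M=R.from_quat([.176,.984,-.001,0]).as_matrix()
for h in [0,.01,.02,.03]: print(h,proj([t+M@[0,d,-h] for d in (.0435,-.0435,.0585,-.0585)],cam).round(1).tolist())
```

```text
0 [[330.1, 349.7], [366.5, 331.1], [323.3, 353.1], [372.3, 328.1]]
0.01 [[330.1, 345.0], [366.7, 326.7], [323.4, 348.4], [372.6, 323.7]]
0.02 [[330.2, 340.4], [367.0, 322.1], [323.4, 343.7], [372.9, 319.2]]
0.03 [[330.3, 335.6], [367.3, 317.6], [323.5, 339.0], [373.2, 314.7]]
```

```bash
python3 -c "
import cv2;i=cv2.imread('pics/a_side.png');cv2.imwrite('pics/a_sc.png',cv2.resize(i[240:360,280:420],None,fx=5,fy=5,interpolation=cv2.INTER_NEAREST))"
```

```text
(no output)
```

View pics/a_sc.png

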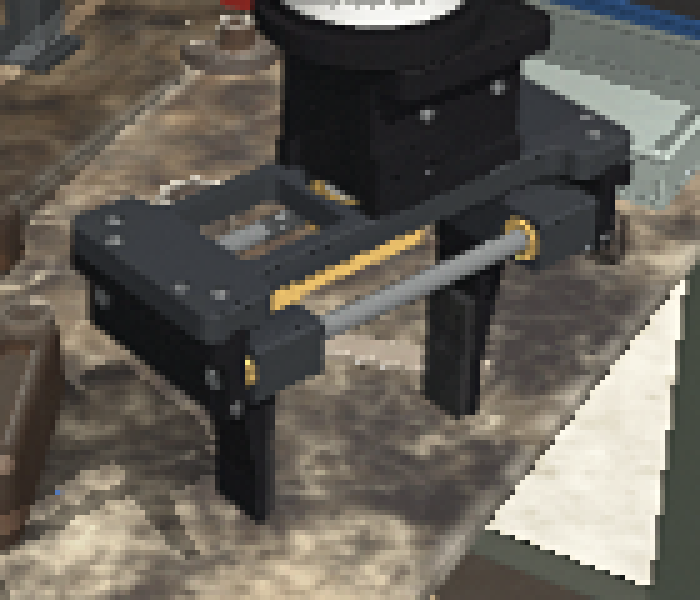

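Request:
play_rows(slide=[[0,0,0.06],[0,0,0],[0,0,0],[0,0,0],[0,0,0],[0,0,-0.06],[0,0,-0.04],[0,0,-0.03],[0,0,0]], dr=[[0,0,0],[0,0,0],[0,0,0],[0,0,0],[0,0,0],[0,0,0],[0,0,0],[0,0,0],[0,0,0]], grip=0)

```text
time: 8.35
tool_pos: [0.4122, 0.2831, -0.0211]
tool_rot: [-0.116, 0.993, -0.0, -0.0]
wrist_force: [0.7, -0.2, -1.2]
grip_width: 0.0434
```

Request:
play_rows(slide=[[0,0,0],[0,0,0],[0,0,0],[0,0,0],[0,0,0]], dr=[[0,0,0],[0,0,0],[0,0,0],[0,0,0],[0,0,0]], grip=-1)

```text
time: 8.85
tool_pos: [0.4125, 0.2833, -0.0207]
tool_rot: [-0.116, 0.993, 0.0, 0.0]
wrist_force: [-0.5, -0.1, 0.7]
grip_width: 0.0193
```

Run:
```python
from h import *
i=arm.get_image("top"); cam=T("top"); hsv=cv2.cvtColor(i,cv2.COLOR_RGB2HSV)
m=((hsv[...,0]<8)|(hsv[...,0]>172))&(hsv[...,1]>120)&(hsv[...,2]>80)
m[:240]=0;m[:,:350]=0;m[300:]=0;m[:,445:]=0
print("red",m.sum(),rect(m,.038,cam))
b=(hsv[...,0]>100)&(hsv[...,0]<125)&(hsv[...,1]>120)&(hsv[...,2]>50); b[:240]=0;b[:,430:][b[:,430:]>2]=0
b[:,:430]=0
print("blue",b.sum(),rect(b,.036,cam))
for r in arm.cut_out("top","stock_tray")[:1]: 
    print(rect(r["pixels"],.036,cam)); c,_=cv2.findContours(r["pixels"].astype(np.uint8),0,1); c=max(c,key=len)
    q=cv2.boxPoints(cv2.minAreaRect(c)); print(q)
save("tr",cv2.resize(i[240:360,360:510],None,fx=5,fy=5,interpolation=cv2.INTER_NEAREST))
```

```text
red 196 [ 5.48700e-01 -3.21000e-02  1.13300e-01  1.28000e-02  8.90589e+01]
blue 1033 [ 0.432  -0.2122  0.2376  0.1607 -2.0383]
[ 0.4412 -0.0275  0.2463  0.1671 -0.3698]
[[372.75226 344.1107 ]
 [374.20148 255.70824]
 [434.36566 256.69455]
 [432.91644 345.097  ]]
```

View pics/tr.png

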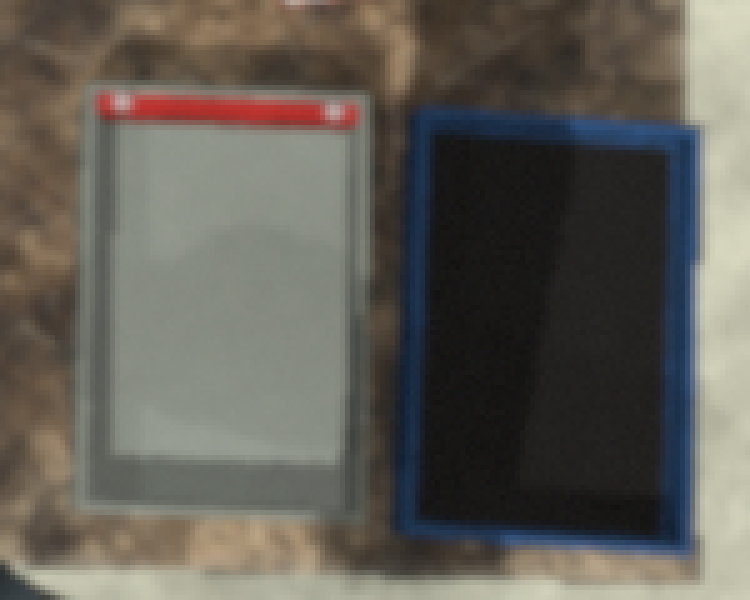

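Run:
```python
from h import *
cam=T("top"); f=lambda a:plane([[360+x/5,240+y/5] for x,y in a],.038,cam)[:,:2]
for n,a in [("face",[(98,118),(357,130)]),("stock",[(87,88),(373,92),(362,516),(77,506)]),("tool",[(415,105),(700,127),(692,553),(396,532)])]:
    P=f(a); print(n,P.round(4).tolist(), P.mean(0).round(4)); 
    for i in range(len(P)-1):
        d=P[i+1]-P[i]; print("   ",np.linalg.norm(d).round(4),np.degrees(np.arctan2(d[1],d[0])).round(2))
```

```text
face [[0.5415, 0.04], [0.5387, -0.1067]] [ 0.5401 -0.0334]
    0.1467 -91.1
stock [[0.5585, 0.0464], [0.5607, -0.1159], [0.323, -0.1082], [0.3241, 0.0497]] [ 0.4416 -0.032 ]
    0.1623 -89.23
    0.2378 178.14
    0.1579 89.59
tool [[0.5539, -0.1397], [0.5457, -0.301], [0.3078, -0.2905], [0.3147, -0.127]] [ 0.4305 -0.2145]
    0.1615 -92.89
    0.2382 177.48
    0.1637 87.56
```

Request:
play_rows(slide=[[0,0,0.8],[0,0,0.8],[0.11,-0.885,0],[0.11,-0.885,0],[0.11,-0.885,0],[0.11,-0.885,0],[0.11,-0.885,0],[0.11,-0.885,0],[0.11,-0.885,0],[0.11,-0.885,0],[0,0,0],[0,0,0]], dr=[[0,0,0],[0,0,0],[0,0,-1.8],[0,0,-1.8],[0,0,-1.8],[0,0,-1.8],[0,0,-1.8],[0,0,-1.8],[0,0,-1.8],[0,0,-1.8],[0,0,0],[0,0,0]])

```text
time: 10.15
tool_pos: [0.456, -0.0716, 0.0591]
tool_rot: [0.011, 1.0, 0.0, -0.0]
wrist_force: [-0.0, 1.2, -1.3]
grip_width: 0.0194
```

Run:
```python
from h import *
cam=T("wrist"); i=arm.get_image("wrist"); save("w6",i); print(cam[1].round(4).tolist(),cam[2].round(4).tolist())
s=arm.get_state(); M=R.from_quat(s["tool_rot"]).as_matrix(); print(M.round(3),np.degrees(np.arctan2(M[1,1],M[0,1])))
```

```text
[0.3848, -0.0702, 0.2442] [[0.0215, 0.9647, 0.2624], [0.9998, -0.0211, -0.0044], [0.0013, 0.2625, -0.9649]]
[[-1.     0.02  -0.001]
 [ 0.02   1.     0.001]
 [ 0.001  0.001 -1.   ]] 88.8761560222696
```

View pics/w6.png

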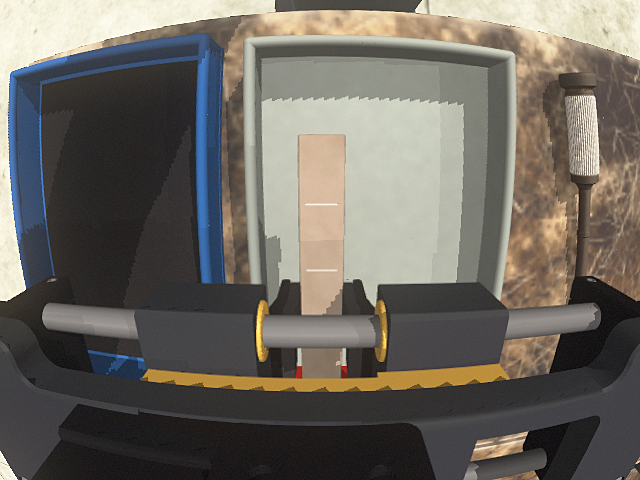

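Run:
```python
from h import *
cam=T("wrist"); f=lambda a,z:planew(a,z,cam)[:,:2].round(4).tolist()
print("near rim outer corners",f([(246,41),(515,53)],.036))
print("left rim outer low-x/high",f([(246,60),(249,280)],.038)); print("right rim",f([(515,70),(507,290)],.038))
print("tool rim right: ",f([(222,45),(224,280)],.038),"left",f([(11,80),(25,280)],.038), "near",f([(14,70),(220,37)],.038))
print("bar near end (z~.081)",f([(299,134),(345,134)],.086))
print("bar mid edges",f([(301,240),(344,240)],.086))
```

```text
near rim outer corners [[0.3218, -0.1098], [0.3225, 0.0504]]
left rim outer low-x/high [[0.3339, -0.1095], [0.4618, -0.1135]]
right rim [[0.3342, 0.0486], [0.4738, 0.0515]]
tool rim right:  [[0.3234, -0.1233], [0.4617, -0.1291]] left [[0.3145, -0.289], [0.4643, -0.2969]] near [[0.3077, -0.2859], [0.3183, -0.1245]]
bar near end (z~.081) [[0.3793, -0.078], [0.3797, -0.0587]]
bar mid edges [[0.4254, -0.0785], [0.4257, -0.0596]]
```

Request:
play_rows(slide=[[0,0,-0.8],[0,0,-0.5],[0,0,-0.17],[0,0,0],[0.1,0,0],[0.1,0,0],[0,0,0]], dr=[[0,0,0],[0,0,0],[0,0,0],[0,0,0],[0,0,0],[0,0,0],[0,0,0]])

```text
time: 10.9
tool_pos: [0.4685, -0.0705, -0.0134]
tool_rot: [0.009, 1.0, -0.0, 0.002]
wrist_force: [0.3, 0.2, -1.1]
grip_width: 0.0193
```

Request:
play_rows(slide=[[0.06,0,0],[0.05,0,0],[0,0,0]], dr=[[0,0,0],[0,0,0],[0,0,0]])

```text
time: 11.2
tool_pos: [0.4706, -0.0707, -0.0145]
tool_rot: [0.01, 1.0, 0.0, -0.001]
wrist_force: [-3.9, -0.3, -0.9]
grip_width: 0.019
```

Request:
play_rows(slide=[[0.03,0,-0.02],[0,0,0]], dr=[[0,0,0],[0,0,0]])

```text
time: 11.4
tool_pos: [0.4706, -0.0707, -0.0156]
tool_rot: [0.01, 1.0, 0.0, -0.003]
wrist_force: [-6.3, 0.3, 3.6]
grip_width: 0.0187
```

Request:
play_rows(slide=[[0,0,0],[0,0,0],[0,0,0],[0,0,0]], dr=[[0,0,0],[0,0,0],[0,0,0],[0,0,0]], grip=-0.1)

```text
time: 11.8
tool_pos: [0.4744, -0.0707, -0.015]
tool_rot: [0.01, 1.0, -0.0, 0.001]
wrist_force: [0.1, -0.6, -0.1]
grip_width: 0.0377
```

Request:
play_rows(slide=[[0,0,0.95],[0,0,0.95],[-0.298,0.8,0],[-0.298,0.8,0],[-0.298,0.8,0],[-0.298,0.8,0],[-0.298,0.8,0],[0,0,0],[0,0,0]], dr=[[0,0,0],[0,0,0],[0,0,2.1],[0,0,2.1],[0,0,2.1],[0,0,2.1],[0,0,2.1],[0,0,0],[0,0,0]], grip=-0.1)

```text
time: 12.7
tool_pos: [0.399, 0.13, 0.08]
tool_rot: [-0.083, 0.997, 0.0, 0.0]
wrist_force: [0.2, -0.5, -0.8]
grip_width: 0.0394
```

Run:
```python
from h import *
cam=T("wrist"); i=arm.get_image("wrist"); save("w7",i)
s=arm.get_state(); M=R.from_quat(s["tool_rot"]).as_matrix(); print(M.round(3).tolist(),np.degrees(np.arctan2(M[1,1],M[0,1])),np.round(s["qpos"],2))
for r in arm.cut_out("wrist","pin_driver")[:2]: print(r["score"],r["pixels"].sum(),rect(r["pixels"],.013,cam,planew))
i=arm.get_image("top"); cam=T("top")
for r in arm.cut_out("top","flat_bar")[:2]: print(r["score"],r["pixels"].sum(),rect(r["pixels"],.011,cam))
save("t7",cv2.resize(i[240:360,360:510],None,fx=5,fy=5,interpolation=cv2.INTER_NEAREST))
```

```text
[[-0.987, -0.162, 0.001], [-0.162, 0.987, -0.0], [-0.0, -0.0, -1.0]] 99.34735651407382 [-0.43  0.22  0.02  2.24 -0.01  0.69  1.33]
0.68 5324 [0.3866 0.1271 0.1295 0.0288 9.8293]
0.54 371 [ 0.4697 -0.0675  0.1491  0.023  -0.0278]
0.18 617 [  0.6622  -0.1012   0.0887   0.0872 -81.2017]
```

View pics/w7.png

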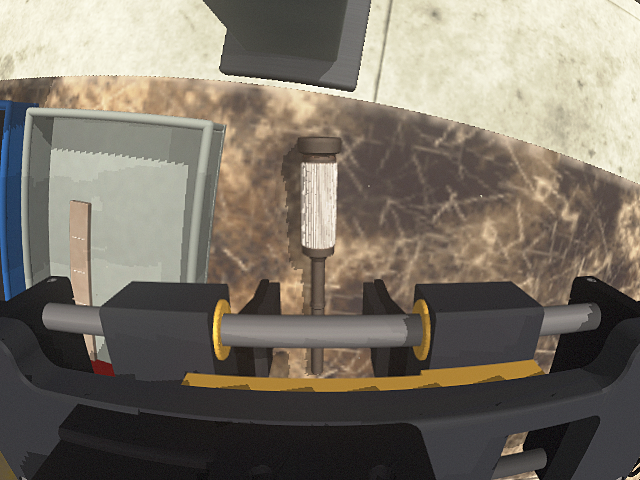

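View pics/t7.png

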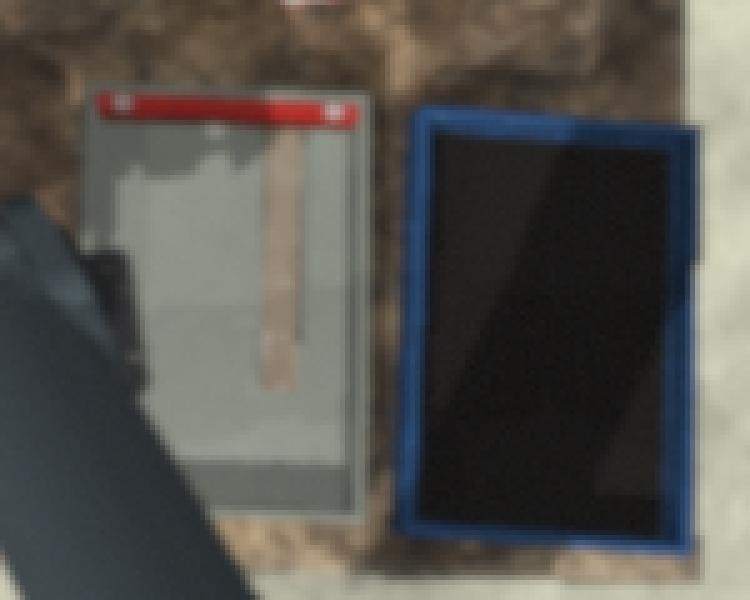

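Run:
```python
from h import *
# w7 pose: camera pose same now (arm held)
cam=T("wrist")
print(planew([(319,137),(319,160),(320,200),(318,247),(318,258),(317,372)],.015,cam).round(4))
```

```text
[[0.3234 0.1141 0.015 ]
 [0.3386 0.1165 0.015 ]
 [0.3653 0.1215 0.015 ]
 [0.3982 0.1255 0.015 ]
 [0.4061 0.1267 0.015 ]
 [0.5013 0.1411 0.015 ]]
```

Request:
play_rows(slide=[[-0.2,0,0],[0,0,0],[0,0,0]], dr=[[0,0,0],[0,0,0],[0,0,0]], grip=0.3)

```text
time: 13.2
tool_pos: [0.3887, 0.1289, 0.0798]
tool_rot: [-0.081, 0.997, 0.0, -0.0]
wrist_force: [-0.4, 0.4, -1.1]
grip_width: 0.0534
```

Request:
play_rows(slide=[[0,-0.03,-0.7],[0,0,-0.7],[0,0,-0.4],[0,0,-0.15],[0,0,0]], dr=[[0,0,0],[0,0,0],[0,0,0],[0,0,0],[0,0,0]])

```text
time: 13.7
tool_pos: [0.3886, 0.1275, -0.0183]
tool_rot: [-0.082, 0.997, -0.0, -0.001]
wrist_force: [0.2, 0.9, 0.1]
grip_width: 0.0563
```

Request:
play_rows(slide=[[0,0,0],[0,0,0],[0,0,0],[0,0,0],[0,0,0]], dr=[[0,0,0],[0,0,0],[0,0,0],[0,0,0],[0,0,0]], grip=-1, squeeze=40)

```text
time: 14.2
tool_pos: [0.3893, 0.1275, -0.0173]
tool_rot: [-0.082, 0.997, -0.0, 0.0]
wrist_force: [1.5, -3.5, 1.8]
grip_width: 0.0246
```

Request:
play_rows(slide=[[0,0,0.9],[0,0,0.9],[0.07,-0.85,0],[0.07,-0.85,0],[0.07,-0.85,0],[0.07,-0.85,0],[0.07,-0.85,0],[0.07,-0.85,0],[0.07,-0.85,0],[0.07,-0.85,0],[0,0,0],[0,0,0]], dr=[[0,0,0],[0,0,0],[0,0,-1.5],[0,0,-1.5],[0,0,-1.5],[0,0,-1.5],[0,0,-1.5],[0,0,-1.5],[0,0,-1.5],[0,0,-1.5],[0,0,0],[0,0,0]])

```text
time: 15.4
tool_pos: [0.4158, -0.2127, 0.0716]
tool_rot: [0.024, 1.0, 0.0, -0.001]
wrist_force: [0.2, 0.6, -3.3]
grip_width: 0.0224
```

Run:
```python
from h import *
cam=T("wrist"); i=arm.get_image("wrist"); save("w8",i)
i=arm.get_image("side"); save("s8",cv2.resize(i[180:320,330:470],None,fx=4,fy=4,interpolation=cv2.INTER_NEAREST))
```

```text
(no output)
```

View pics/w8.png

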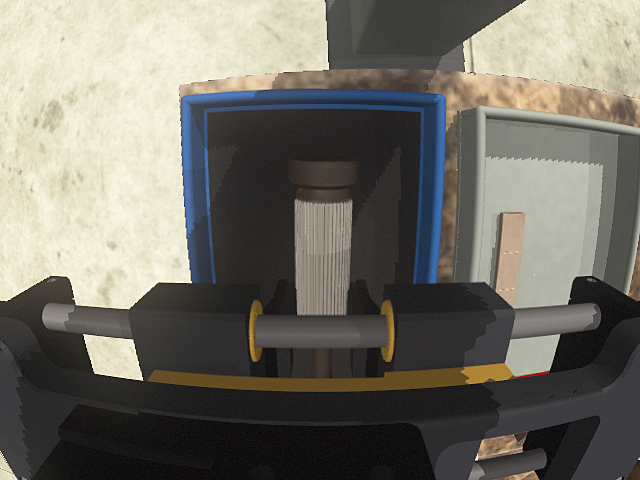

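View pics/s8.png

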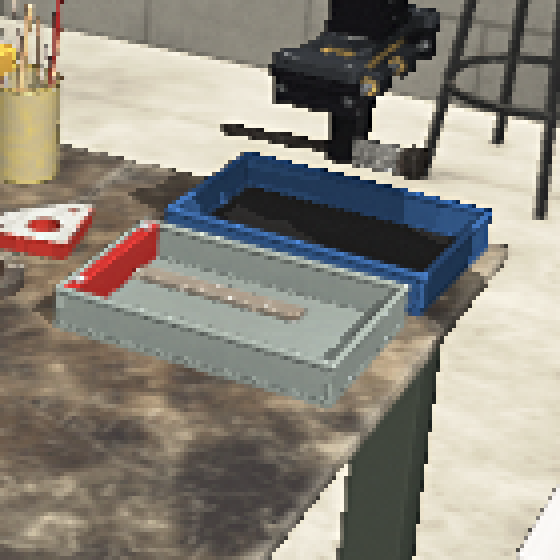

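Request:
play_rows(slide=[[0,0,-0.8],[0,0,-0.6],[0,0,-0.2],[0,0,-0.05],[0,0,0]], dr=[[0,0,0],[0,0,0],[0,0,0],[0,0,0],[0,0,0]])

```text
time: 16.0
tool_pos: [0.4176, -0.2119, -0.0097]
tool_rot: [0.022, 1.0, -0.0, 0.0]
wrist_force: [0.4, -0.4, -4.1]
grip_width: 0.0222
```

Request:
play_rows(slide=[[0,0,-0.05],[0,0,0]], dr=[[0,0,0],[0,0,0]])

```text
time: 16.2
tool_pos: [0.4185, -0.2126, -0.0114]
tool_rot: [0.023, 1.0, -0.0, 0.002]
wrist_force: [1.5, 0.5, -0.1]
grip_width: 0.0223
```

Request:
play_rows(slide=[[0,0,0],[0,0,0],[0,0,0],[0,0,0],[0,0,0]], dr=[[0,0,0],[0,0,0],[0,0,0],[0,0,0],[0,0,0]], grip=0.2)

```text
time: 16.7
tool_pos: [0.417, -0.2123, -0.0127]
tool_rot: [0.023, 1.0, 0.0, 0.0]
wrist_force: [-0.7, -0.4, -0.5]
grip_width: 0.0501
```

Request:
play_rows(slide=[[0,0,0.5],[0,0,0.9],[0,0,0.9],[0,0,0.9],[0,0,0]], dr=[[0,0,0],[0,0,0],[0,0,0],[0,0,0],[0,0,0]])

```text
time: 17.2
tool_pos: [0.4208, -0.2141, 0.153]
tool_rot: [0.023, 1.0, -0.002, 0.006]
wrist_force: [-0.4, -0.8, 0.0]
grip_width: 0.0521
```

Run:
```python
from h import *
cam=T("wrist"); i=arm.get_image("wrist"); save("w9",i)
for r in arm.cut_out("wrist","pin_driver")[:2]: print(r["score"],r["pixels"].sum(),rect(r["pixels"],.018,cam,planew))
i=arm.get_image("side"); save("s9",cv2.resize(i[180:320,330:470],None,fx=4,fy=4,interpolation=cv2.INTER_NEAREST))
```

```text
0.78 3417 [ 0.43   -0.2131  0.1562  0.0298 -2.8495]
```

View pics/w9.png

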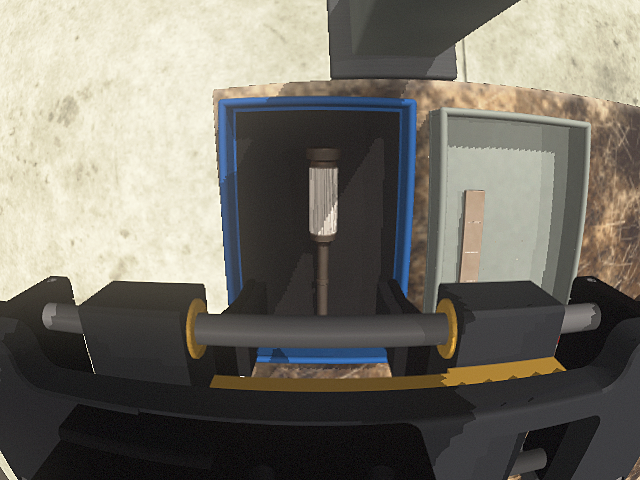

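View pics/s9.png

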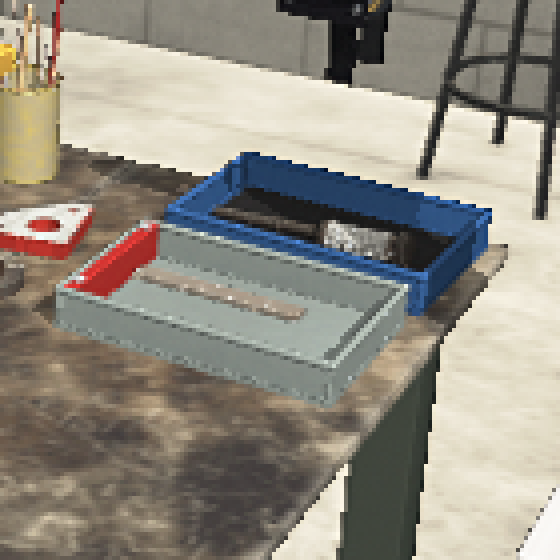

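Request:
play_rows(slide=[[0.13,0.88,0],[0.13,0.88,0],[0.13,0.88,0],[0.13,0.88,0],[0.13,0.88,0],[0.13,0.88,0],[0.13,0.88,0],[0.13,0.88,0],[0.13,0.88,0],[0.13,0.88,0],[0.13,0.88,0],[0.13,0.88,0]], dr=[[0,0,0.9],[0,0,0.9],[0,0,0.9],[0,-3.9,0],[0,-3.9,0],[0,-3.9,0],[0,-3.9,0],[0,-3.9,0],[0,-3.9,0],[0,-3.9,0],[0,-3.9,0],[0,-3.9,0]], grip=0.4)

```text
time: 18.55
tool_pos: [0.4902, 0.2768, 0.1445]
tool_rot: [0.001, 0.962, -0.006, 0.274]
wrist_force: [0.3, -0.6, -0.4]
grip_width: 0.0611
```

Request:
play_rows(slide=[[0,0,0],[0,0,0]], dr=[[0,0,0],[0,0,0]])

```text
time: 18.75
tool_pos: [0.4893, 0.2771, 0.1441]
tool_rot: [-0.001, 0.962, -0.007, 0.272]
wrist_force: [0.5, -0.5, 0.4]
grip_width: 0.0609
```

Run:
```python
from h import *
cam=T("wrist"); i=arm.get_image("wrist"); save("w10",i)
s=arm.get_state(); print(R.from_quat(s["tool_rot"]).as_matrix().round(3).tolist(),np.round(s["qpos"],2).tolist())
for r in arm.cut_out("wrist","forged_arm")[:3]:
    ys,xs=np.nonzero(r["pixels"]); print(r["score"],r["pixels"].sum(),xs.mean(),ys.mean(),xs.min(),xs.max(),ys.min(),ys.max(),rect(r["pixels"],.036,cam,planew)); np.save(f"wm{int(r['score']*100)}.npy",r["pixels"])
```

```text
[[-0.852, 0.004, 0.524], [-0.003, 1.0, -0.013], [-0.524, -0.013, -0.852]] [-0.81, 0.2, -0.02, 2.22, 0.91, 0.53, -0.02]
0.81 1889 353.9624139756485 281.12440444679726 336 370 249 314 [0.6355 0.3096 0.1112 0.0303 7.4156]
0.6 9552 522.5010469011726 191.68854690117254 441 604 143 242 [  0.5063   0.4549   0.1578   0.0796 -63.223 ]
0.58 318 633.7672955974842 216.09119496855345 625 639 200 232 [5.32300e-01 6.08800e-01 5.81000e-02 1.96000e-02 3.80514e+01]
```

View pics/w10.png

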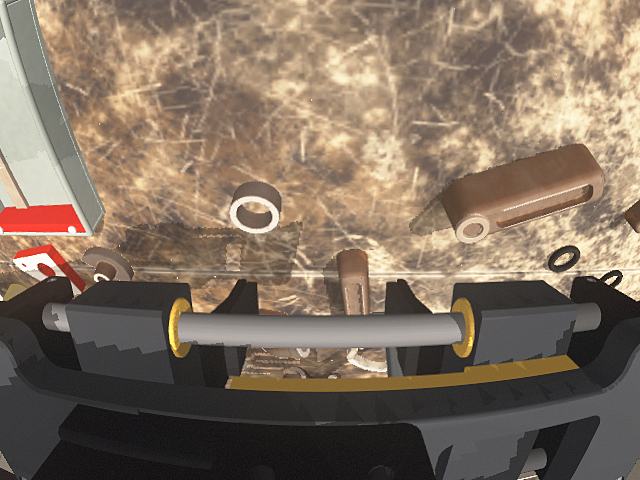

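Run:
```python
from h import *
cam=T("wrist"); m=np.load("wm81.npy")
for y in range(250,315,8):
    xs=np.nonzero(m[y])[0]; 
    if len(xs): print(y,xs.min(),xs.max(),planew([(xs.min(),y),((xs.min()+xs.max())/2,y),(xs.max(),y)],.036,cam)[:,:2].round(4).tolist())
i=cv2.imread("pics/w10.png"); cv2.imwrite("pics/w10c.png",cv2.resize(i[230:390,280:440],None,fx=4.5,fy=4.5,interpolation=cv2.INTER_CUBIC))
```

```text
250 344 361 [[0.5841, 0.2943], [0.5841, 0.3021], [0.584, 0.3099]]
258 336 367 [[0.5953, 0.2872], [0.5952, 0.3018], [0.5952, 0.3164]]
266 337 368 [[0.607, 0.2885], [0.6069, 0.3034], [0.6069, 0.3184]]
274 339 368 [[0.6193, 0.2908], [0.6193, 0.3051], [0.6193, 0.3195]]
282 340 368 [[0.6323, 0.2922], [0.6323, 0.3064], [0.6323, 0.3207]]
290 341 369 [[0.6461, 0.2937], [0.6461, 0.3084], [0.6461, 0.3231]]
298 342 369 [[0.6606, 0.2953], [0.6607, 0.3099], [0.6608, 0.3245]]
306 343 370 [[0.6762, 0.2971], [0.6762, 0.312], [0.6764, 0.3272]]
314 344 367 [[0.6927, 0.2989], [0.6928, 0.3121], [0.693, 0.3254]]
```

View pics/w10c.png

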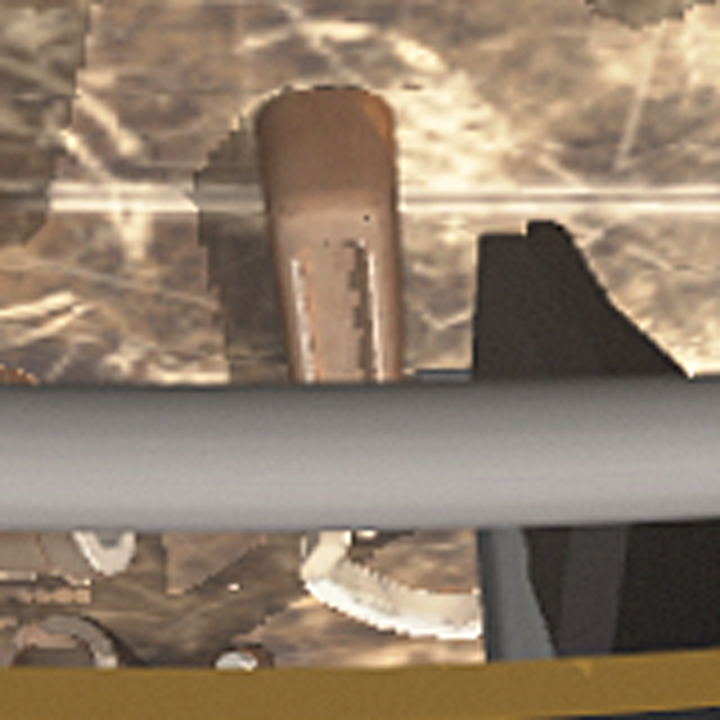

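```bash
cat >> h.py <<'E'
R0=R.from_matrix(np.diag([-1.,1,-1]))
def want(tilt,yaw): return R.from_euler('z',yaw,degrees=True)*R.from_euler('y',-tilt,degrees=True)*R0
def togo(tilt,yaw):
    s=arm.get_state(); d=(want(tilt,yaw)*R.from_quat(s["tool_rot"]).inv()).as_rotvec(degrees=True); return d.round(2)
E
python3 - <<'E'
from h import *
print(togo(40,7), want(40,7).as_matrix()[:,2])
cam=T("wrist")
print("ring top",planew([(231,212),(279,212),(255,195),(255,232)],.022,cam)[:,:2].round(3).tolist())
print("big end",planew([(454,232),(490,240),(472,242)],.045,cam)[:,:2].round(3).tolist())
print("near bottom",planew([(352,249)],0,cam).round(4),"near top",planew([(341,275),(354,275),(368,275)],.036,cam).round(4).tolist())
E
```

```text
[ 1.18 -8.32  7.37] [ 0.63799637  0.0783361  -0.76604444]
ring top [[0.55, 0.193], [0.55, 0.236], [0.531, 0.217], [0.575, 0.211]]
big end [[0.551, 0.389], [0.56, 0.427], [0.563, 0.41]]
near bottom [[0.622  0.3054 0.    ]] near top [[0.6209, 0.2928, 0.036], [0.6209, 0.3057, 0.036], [0.6209, 0.3197, 0.036]]
```

Request:
play_rows(slide=[[0.42,0.1,-0.29],[0.42,0.1,-0.29],[0.42,0.1,-0.29],[0.42,0.1,-0.29],[0.42,0.1,-0.28],[0,0,0],[0,0,0]], dr=[[0.24,-1.66,1.48],[0.24,-1.66,1.48],[0.24,-1.66,1.48],[0.24,-1.66,1.48],[0.24,-1.66,1.48],[0,0,0],[0,0,0]], grip=0.5)

```text
time: 19.55
tool_pos: [0.5934, 0.2989, 0.0762]
tool_rot: [-0.055, 0.939, 0.021, 0.34]
wrist_force: [0.1, 1.1, -0.1]
grip_width: 0.0653
```

Run:
```python
from h import *
cam=T("wrist"); i=arm.get_image("wrist"); save("w11",i)
s=arm.get_state(); print(R.from_quat(s["tool_rot"]).as_matrix().round(3).tolist(),np.round(s["qpos"],2).tolist(),togo(40,7))
i=arm.get_image("side"); save("s11",cv2.resize(i[130:330,180:400],None,fx=3.5,fy=3.5,interpolation=cv2.INTER_CUBIC))
```

```text
[[-0.762, -0.118, 0.637], [-0.089, 0.993, 0.077], [-0.641, 0.002, -0.767]] [-0.82, 0.43, 0.13, 2.19, 1.82, 0.33, -0.77] [-0.12 -0.12  0.23]
```

View pics/w11.png

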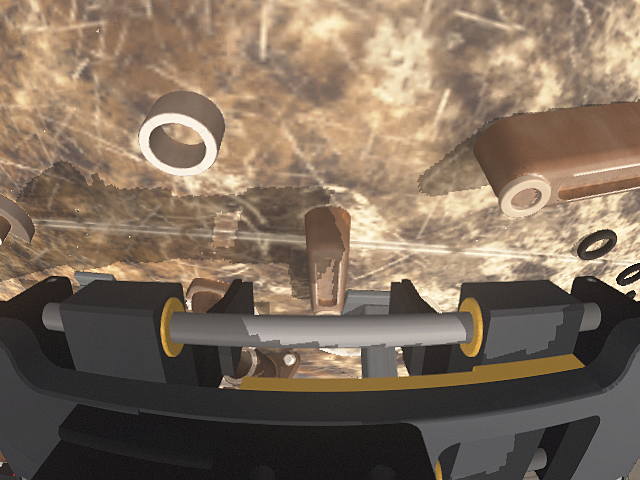

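View pics/s11.png

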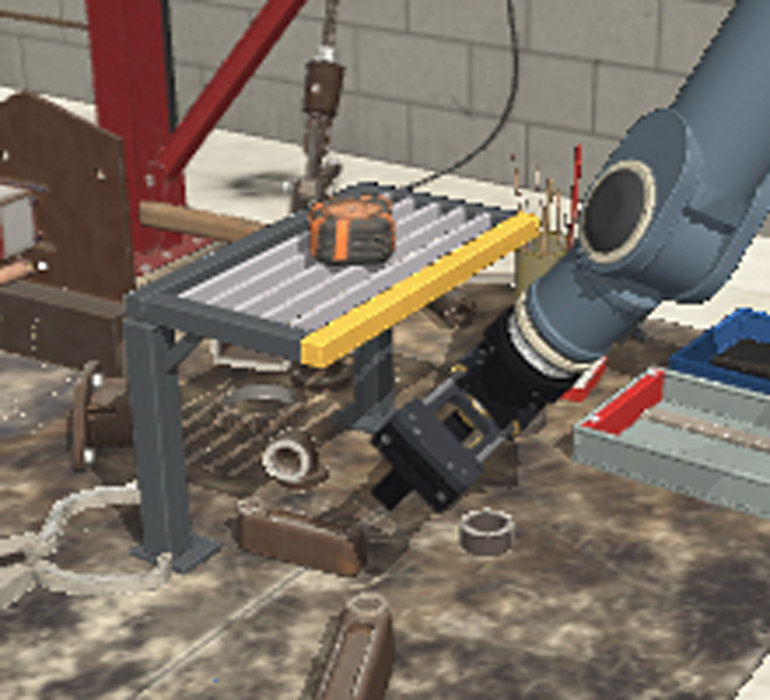

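Run:
```python
from h import *
cam=T("wrist"); i=cv2.imread("pics/w11.png"); cv2.imwrite("pics/w11c.png",cv2.resize(i[190:330,250:410],None,fx=4.5,fy=4.5,interpolation=cv2.INTER_CUBIC))
for r in arm.cut_out("wrist","forged_arm")[:3]:
    m=r["pixels"]; ys,xs=np.nonzero(m); print(r["score"],xs.mean(),ys.mean())
    if abs(xs.mean()-328)<20:
        for y in range(205,310,12):
            x=np.nonzero(m[y])[0]
            if len(x): print(y,x.min(),x.max(),planew([(x.min(),y),((x.min()+x.max())/2,y),(x.max(),y)],.036,cam)[:,:2].round(4).tolist())
s=arm.get_state();M=R.from_quat(s["tool_rot"]).as_matrix();t=np.array(s["tool_pos"])
for d in (0,.05,.1,.12): print(d,projw(t+M[:,2]*d,cam).round(0),(t+M[:,2]*d).round(3))
print(planew([(327,207)],0,cam))
```

```text
0.81 327.2434256457994 257.9460088433791
217 305 350 [[0.5898, 0.2906], [0.5883, 0.3037], [0.5867, 0.3168]]
229 305 349 [[0.6013, 0.2916], [0.5998, 0.305], [0.5982, 0.3183]]
241 306 349 [[0.6139, 0.2933], [0.6123, 0.3069], [0.6107, 0.3206]]
253 306 348 [[0.6277, 0.2945], [0.6261, 0.3085], [0.6245, 0.3224]]
265 307 347 [[0.6428, 0.2965], [0.6412, 0.3105], [0.6396, 0.3245]]
277 309 345 [[0.6595, 0.2995], [0.658, 0.3127], [0.6565, 0.326]]
289 309 345 [[0.6784, 0.3012], [0.6768, 0.3153], [0.6753, 0.3293]]
301 311 343 [[0.6995, 0.3048], [0.698, 0.3181], [0.6966, 0.3314]]
0.67 561.1012936966695 156.2768373245252
0 [[322. 283.]] [0.593 0.301 0.078]
0.05 [[322. 256.]] [0.625 0.305 0.039]
0.1 [[322. 238.]] [0.657 0.309 0.001]
0.12 [[322. 232.]] [ 0.67   0.31  -0.014]
[[0.62090767 0.30825179 0.        ]]
```

View pics/w11c.png

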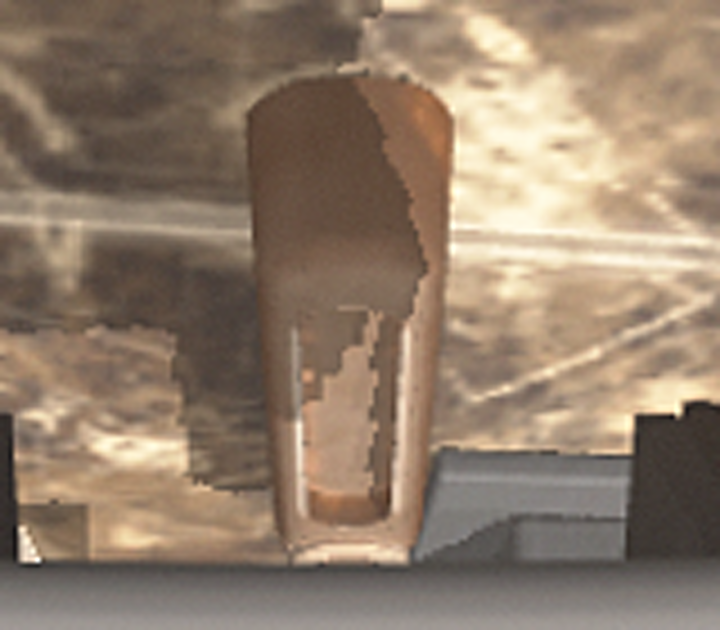

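Request:
play_rows(slide=[[0.33,0.06,-0.41],[0.33,0.06,-0.41],[0.33,0.06,-0.41],[0.33,0.05,-0.37],[0,0,0],[0,0,0]], dr=[[0,0,0],[0,0,0],[0,0,0],[0,0,0],[0,0,0],[0,0,0]])

```text
time: 20.3
tool_pos: [0.6591, 0.3126, -0.0029]
tool_rot: [-0.056, 0.938, 0.022, 0.341]
wrist_force: [-0.8, -0.2, 0.2]
grip_width: 0.0652
```

Run:
```python
from h import *
cam=T("wrist"); i=arm.get_image("wrist"); save("w12",i)
s=arm.get_state(); print(np.round(s["qpos"],2).tolist(),togo(40,7))
i=arm.get_image("side"); save("s12",cv2.resize(i[130:330,180:400],None,fx=3.5,fy=3.5,interpolation=cv2.INTER_CUBIC))
```

```text
[-0.67, 0.64, 0.02, 2.07, 2.11, 0.37, -1.0] [-0.15 -0.05  0.06]
```

View pics/w12.png

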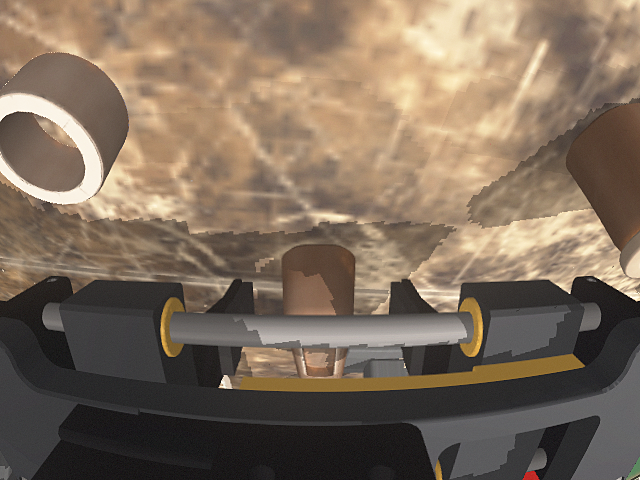

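View pics/s12.png

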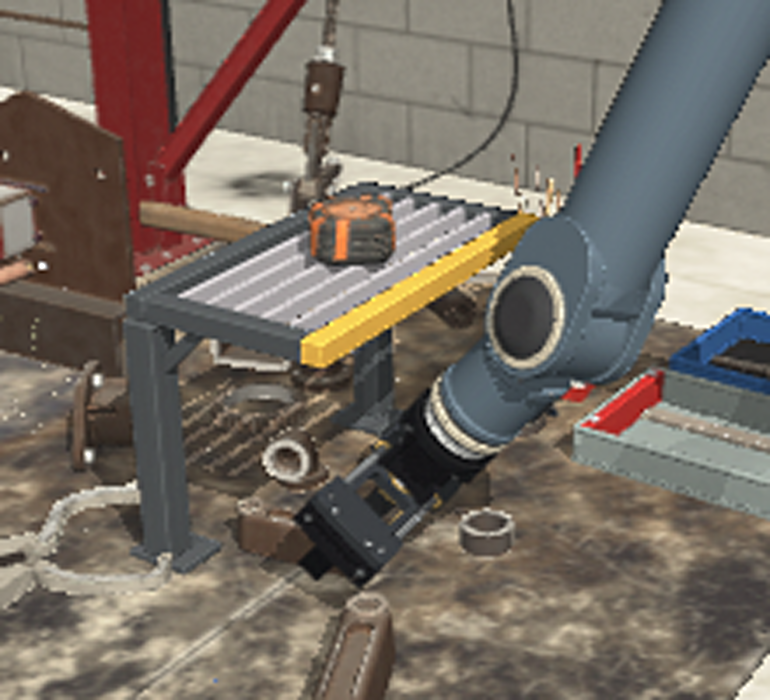

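Request:
play_rows(slide=[[0,0,0],[0,0,0],[0,0,0],[0,0,0],[0,0,0],[0,0,0]], dr=[[0,0,0],[0,0,0],[0,0,0],[0,0,0],[0,0,0],[0,0,0]], grip=-1, squeeze=60)

```text
time: 21.0
tool_pos: [0.6594, 0.3122, -0.0033]
tool_rot: [-0.056, 0.938, 0.021, 0.341]
wrist_force: [-1.5, -0.7, 1.7]
grip_width: 0.0303
```

Request:
play_rows(slide=[[0,0,0.15],[-0.15,0,0.15],[-0.2,0,0.15],[-0.3,-0.05,0.1],[-0.4,-0.06,0],[-0.4,-0.06,0],[-0.4,-0.06,0],[-0.4,-0.06,0],[0,0,0]], dr=[[0,0,0],[0,0,0],[0,0,0],[0,0,0],[0,0,0],[0,0,0],[0,0,0],[0,0,0],[0,0,0]])

```text
time: 21.9
tool_pos: [0.5417, 0.2982, 0.0228]
tool_rot: [-0.059, 0.939, 0.022, 0.338]
wrist_force: [-0.3, 0.2, -5.4]
grip_width: 0.0305
```

Run:
```python
from h import *
cam=T("wrist"); i=arm.get_image("wrist"); save("w13",i)
s=arm.get_state(); print(np.round(s["qpos"],2).tolist(),togo(40,7))
i=arm.get_image("side"); save("s13",cv2.resize(i[130:330,180:400],None,fx=3.5,fy=3.5,interpolation=cv2.INTER_CUBIC))
```

```text
[-0.76, 0.5, -0.03, 2.29, 2.07, 0.48, -1.08] [-0.08 -0.25 -0.09]
```

View pics/w13.png

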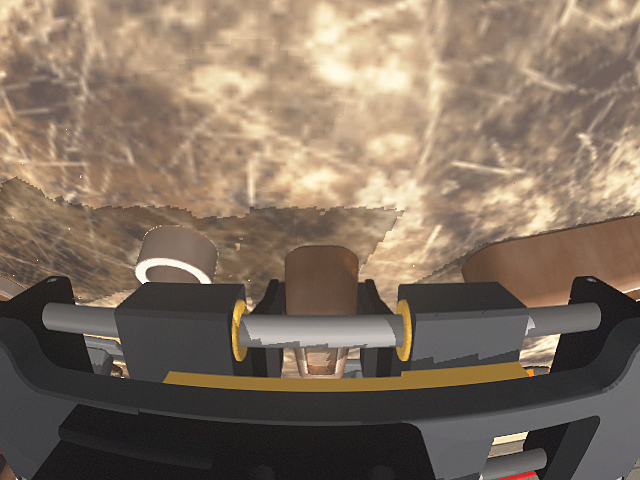

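View pics/s13.png

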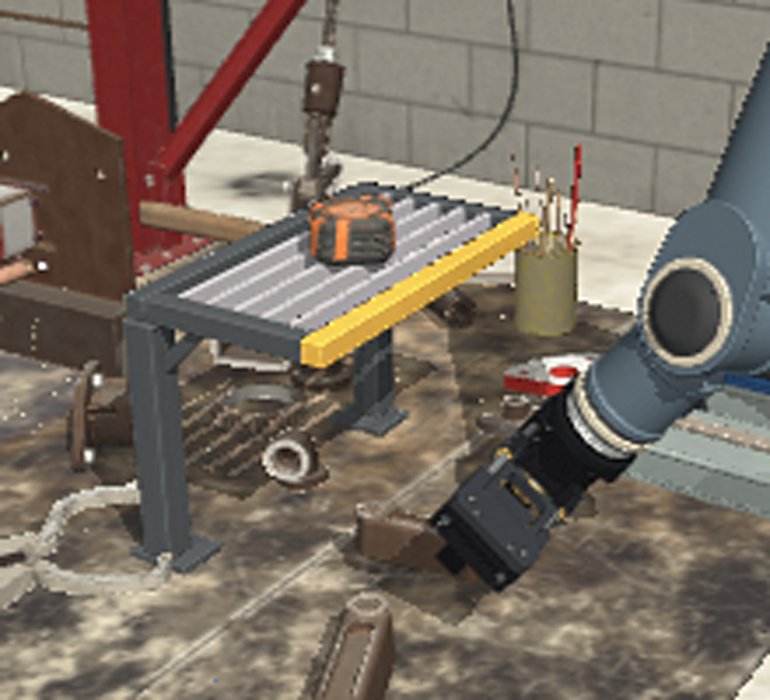

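Request:
play_rows(slide=[[-0.35,-0.04,0],[-0.35,-0.04,0],[-0.35,-0.04,0],[-0.35,-0.04,-0.1],[0,0,-0.2],[0,0,-0.15],[0,0,-0.05],[0,0,0]], dr=[[0,0,0],[0,0,0],[0,0,0],[0,0,0],[0,0,0],[0,0,0],[0,0,0],[0,0,0]])

```text
time: 22.8
tool_pos: [0.4776, 0.2902, -0.001]
tool_rot: [-0.056, 0.938, 0.021, 0.341]
wrist_force: [-0.5, 0.2, -5.9]
grip_width: 0.0303
```

Request:
play_rows(slide=[[0,0,-0.05],[0,0,0]], dr=[[0,0,0],[0,0,0]])

```text
time: 23.0
tool_pos: [0.4777, 0.2903, -0.0028]
tool_rot: [-0.056, 0.938, 0.022, 0.342]
wrist_force: [0.2, 0.4, -4.3]
grip_width: 0.0303
```

Down; release, then back out along the tool axis.

Request:
play_rows(slide=[[0,0,-0.02],[0,0,0],[0,0,0],[0,0,0],[0,0,0],[0,0,0]], dr=[[0,0,0],[0,0,0],[0,0,0],[0,0,0],[0,0,0],[0,0,0]], grip=0.4)

```text
time: 23.6
tool_pos: [0.477, 0.2902, -0.0042]
tool_rot: [-0.056, 0.938, 0.022, 0.341]
wrist_force: [0.0, -0.4, -0.2]
grip_width: 0.0596
```

Request:
play_rows(slide=[[-0.1,0,0.6],[-0.1,0,0.6],[0,0,0.7],[0.1,0,0.6],[0.1,0,0.3],[0,0,0],[0,0,0]], dr=[[0,0,0],[0,7,0],[0,8,0],[0,8,0],[0,8,0],[0,8,0],[0,0,0]])

```text
time: 24.3
tool_pos: [0.4808, 0.2568, 0.0572]
tool_rot: [-0.043, 0.972, -0.028, 0.228]
wrist_force: [0.2, -0.5, 0.8]
grip_width: 0.0612
```

Run:
```python
from h import *
cam=T("wrist"); i=arm.get_image("wrist"); save("w14",i)
s=arm.get_state(); print(np.round(s["qpos"],2).tolist(),togo(0,7))
for n in ("wrist","top"):
  cam=T(n); 
  if n=="top": i=arm.get_image("top")
  for r in arm.cut_out(n,"forged_arm")[:3]:
    print(n,r["score"],r["pixels"].sum(),rect(r["pixels"],.03,cam,planew if n=="wrist" else plane))
```

```text
[-0.75, 0.34, -0.04, 2.26, 1.04, 0.42, -0.07] [ 1.73 26.46  1.82]
wrist 0.96 7448 [0.477  0.2888 0.1173 0.0315 7.2584]
top 0.71 798 [ 5.13600e-01  4.62900e-01  1.49800e-01  4.78000e-02 -6.53926e+01]
top 0.65 296 [ 5.18900e-01  6.63500e-01  8.86000e-02  2.97000e-02 -3.34801e+01]
top 0.55 291 [0.5126 0.2982 0.0789 0.0333 7.5612]
```

View pics/w14.png

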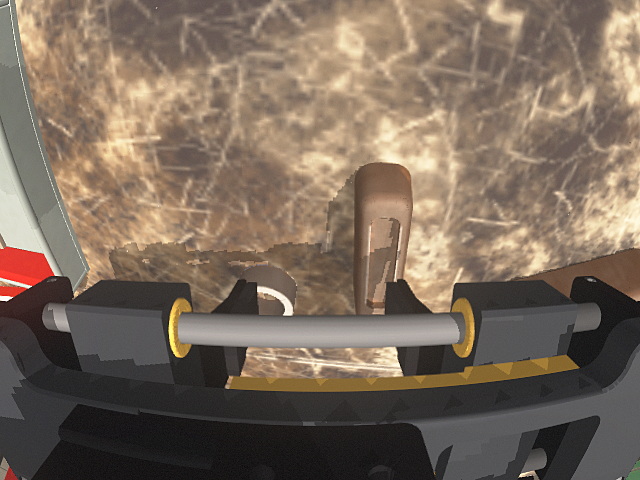

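Request:
play_rows(slide=[[0,0.1,0.3],[0,0.1,0.3],[-0.02,0.1,0.2],[-0.02,0.1,0.2],[-0.02,0.1,0.2],[-0.02,0.1,0.2],[0,0,0],[0,0,0]], dr=[[0.3,4.4,0.3],[0.3,4.4,0.3],[0.3,4.4,0.3],[0.3,4.4,0.3],[0.3,4.4,0.3],[0.3,4.4,0.3],[0,0,0],[0,0,0]])

```text
time: 25.3
tool_pos: [0.4751, 0.2826, 0.1185]
tool_rot: [-0.06, 0.998, -0.005, 0.016]
wrist_force: [0.1, -0.1, -0.9]
grip_width: 0.0608
```

Run:
```python
from h import *
cam=T("wrist"); i=arm.get_image("wrist"); save("w15",i)
s=arm.get_state(); print(s["tool_pos"],np.round(s["qpos"],2).tolist(),togo(0,7))
for r in arm.cut_out("wrist","forged_arm")[:3]:
    print(r["score"],r["pixels"].sum(),rect(r["pixels"],.03,cam,planew))
```

```text
[0.47434122 0.28254813 0.11826984] [-0.33, 0.37, -0.38, 1.91, 0.21, 0.87, 0.87] [0.53 1.83 0.04]
0.98 2210 [4.80600e-01 4.76600e-01 1.12800e-01 3.82000e-02 8.63014e+01]
0.85 5218 [0.4856 0.2904 0.1101 0.0322 6.3574]
```

View pics/w15.png

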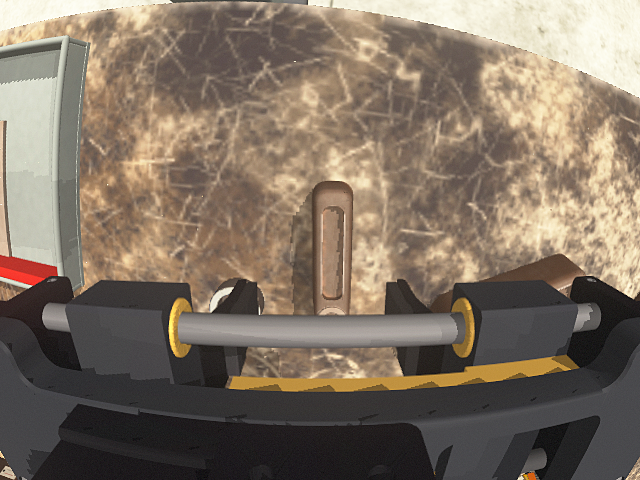

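Run:
```python
from h import *
cam=T("wrist")
print(planew([(333,181),(333,190),(314,240),(352,240),(333,240),(315,300),(351,300)],.036,cam).round(4)[:,:2].tolist())
s=arm.get_state();M=R.from_quat(s["tool_rot"]).as_matrix();t=np.array(s["tool_pos"])
print(M.round(3).tolist()); print(t,(t+M[:,2]*.11).round(4))
```

```text
[[0.4298, 0.2847], [0.4362, 0.2856], [0.4752, 0.2764], [0.4716, 0.3045], [0.4734, 0.2904], [0.5239, 0.2829], [0.5204, 0.3111]]
[[-0.992, -0.121, 0.032], [-0.122, 0.993, -0.009], [-0.03, -0.013, -0.999]]
[0.47409164 0.28266383 0.11835536] [0.4776 0.2817 0.0084]
```

Request:
play_rows(slide=[[0.36,0.22,-0.4],[0,0,-0.7],[0,0,-0.7],[0,0,0]], dr=[[0.5,1.8,0],[0,0,0],[0,0,0],[0,0,0]])

```text
time: 25.8
tool_pos: [0.4892, 0.2917, 0.0249]
tool_rot: [-0.061, 0.998, -0.002, -0.004]
wrist_force: [0.0, -0.9, -0.2]
grip_width: 0.061
```

Run:
```python
from h import *
i=arm.get_image("wrist"); save("w16",i); print(togo(0,7))
```

```text
[ 0.1  -0.19 -0.01]
```

View pics/w16.png

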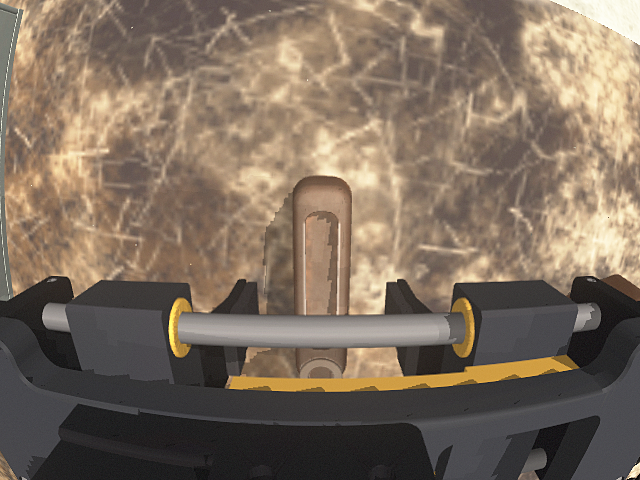

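Arm is centred between the fingers (columns 294–351). Descend and grip.

Request:
play_rows(slide=[[0.04,0,-0.5],[0.02,0,-0.25],[0,0,-0.05],[0,0,0]], dr=[[0,0,0],[0,0,0],[0,0,0],[0,0,0]])

```text
time: 26.25
tool_pos: [0.4971, 0.2946, -0.0096]
tool_rot: [-0.06, 0.998, 0.001, 0.001]
wrist_force: [0.4, -0.5, 0.3]
grip_width: 0.0609
```

Request:
play_rows(slide=[[0,0,0],[0,0,0],[0,0,0],[0,0,0],[0,0,0]], dr=[[0,0,0],[0,0,0],[0,0,0],[0,0,0],[0,0,0]], grip=-1)

```text
time: 26.75
tool_pos: [0.4972, 0.2934, -0.0101]
tool_rot: [-0.06, 0.998, 0.0, 0.001]
wrist_force: [-0.5, -2.4, 2.8]
grip_width: 0.0303
```

Request:
play_rows(slide=[[0,0,0.9],[0,0,0.9],[-0.063,-0.838,0],[-0.063,-0.838,0],[-0.063,-0.838,0],[-0.063,-0.838,0],[-0.063,-0.838,0],[-0.063,-0.838,0],[-0.063,-0.838,0],[0,0,0],[0,0,0]], dr=[[0,0,0],[0,0,0],[0,0,-1.12],[0,0,-1.12],[0,0,-1.12],[0,0,-1.12],[0,0,-1.12],[0,0,-1.12],[0,0,-1.12],[0,0,0],[0,0,0]])

```text
time: 27.85
tool_pos: [0.4738, -0.0002, 0.0789]
tool_rot: [0.01, 1.0, 0.001, -0.0]
wrist_force: [-0.1, 0.9, -5.5]
grip_width: 0.0303
```

Run:
```python
from h import *
i=arm.get_image("wrist"); save("w17",i); cam=T("wrist"); print(togo(0,-1))
i=arm.get_image("side"); save("s17",cv2.resize(i[150:320,330:470],None,fx=4,fy=4,interpolation=cv2.INTER_NEAREST))
for r in arm.cut_out("wrist","forged_arm")[:3]:
    print(r["score"],r["pixels"].sum(),rect(r["pixels"],.115,cam,planew))
```

```text
[-0.14  0.03 -0.04]
0.58 12536 [ 0.443   0.0018  0.0667  0.0306 -0.7332]
```

View pics/w17.png

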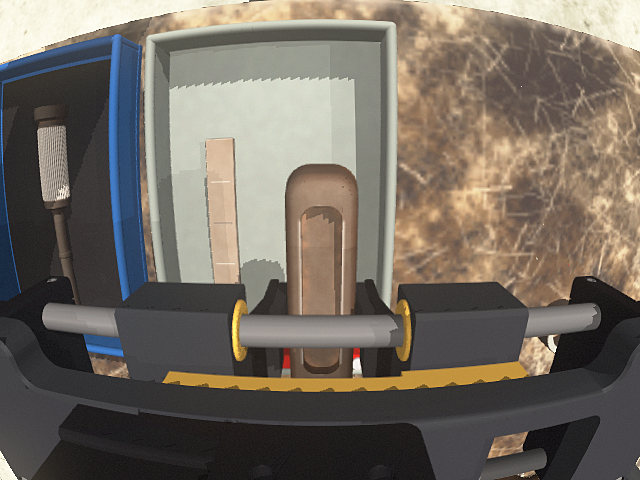

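View pics/s17.png

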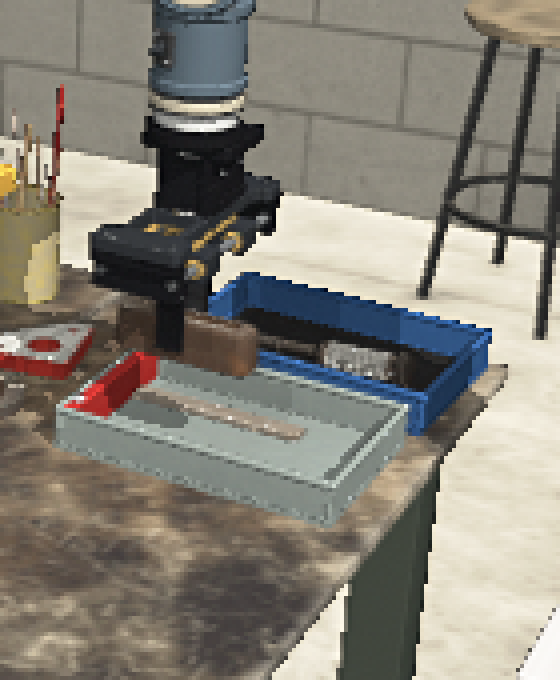

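Run:
```python
from h import *
cam=T("wrist")
for z in (.12,.125): print(planew([(321,164),(321,172),(287,230),(356,230)],z,cam).round(4)[:,:2].tolist())
```

```text
[[0.4103, 0.0031], [0.4134, 0.0031], [0.4363, -0.0108], [0.4366, 0.0168]]
[[0.41, 0.0031], [0.413, 0.0031], [0.4351, -0.0103], [0.4355, 0.0163]]
```

Request:
play_rows(slide=[[-0.12,0,-0.8],[0,0,-0.6],[0,0,-0.24],[0,0,0]], dr=[[0,0,0],[0,0,0],[0,0,0],[0,0,0]])

```text
time: 28.4
tool_pos: [0.4684, 0.0023, -0.0033]
tool_rot: [0.007, 1.0, 0.001, -0.0]
wrist_force: [0.6, 0.0, -6.2]
grip_width: 0.0302
```

Request:
play_rows(slide=[[0.1,0,0],[0.1,0,0],[0.06,0,0],[0.06,0,0],[0,0,0]], dr=[[0,0,0],[0,0,0],[0,0,0],[0,0,0],[0,0,0]])

```text
time: 28.9
tool_pos: [0.4859, 0.0009, -0.0019]
tool_rot: [0.008, 1.0, 0.001, 0.002]
wrist_force: [-0.1, -0.8, -5.9]
grip_width: 0.03
```

Request:
play_rows(slide=[[0.05,0,-0.02],[0.05,0,0],[0,0,0]], dr=[[0,0,0],[0,0,0],[0,0,0]])

```text
time: 29.2
tool_pos: [0.488, 0.0008, -0.0038]
tool_rot: [0.008, 1.0, 0.001, -0.001]
wrist_force: [-4.8, -0.5, -3.9]
grip_width: 0.0299
```

Request:
play_rows(slide=[[0.02,0,-0.04],[0.02,0,0],[0,0,0]], dr=[[0,0,0],[0,0,0],[0,0,0]])

```text
time: 29.5
tool_pos: [0.4882, 0.0007, -0.0053]
tool_rot: [0.008, 1.0, 0.0, -0.003]
wrist_force: [-9.1, 0.2, 6.0]
grip_width: 0.0303
```

Request:
play_rows(slide=[[0,0,0],[0,0,0],[0,0,0],[0,0,0]], dr=[[0,0,0],[0,0,0],[0,0,0],[0,0,0]], grip=0)

```text
time: 29.9
tool_pos: [0.4933, 0.0011, -0.0048]
tool_rot: [0.008, 1.0, 0.001, 0.002]
wrist_force: [0.7, -0.4, 0.4]
grip_width: 0.043
```

Run:
```python
from h import *
i=arm.get_image("wrist"); save("w18",i)
i=arm.get_image("side"); save("s18",cv2.resize(i[150:320,330:470],None,fx=4,fy=4,interpolation=cv2.INTER_NEAREST))
```

```text
(no output)
```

View pics/w18.png

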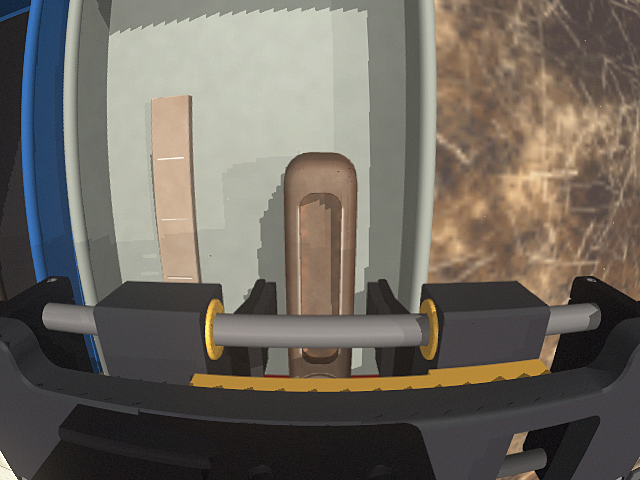

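View pics/s18.png

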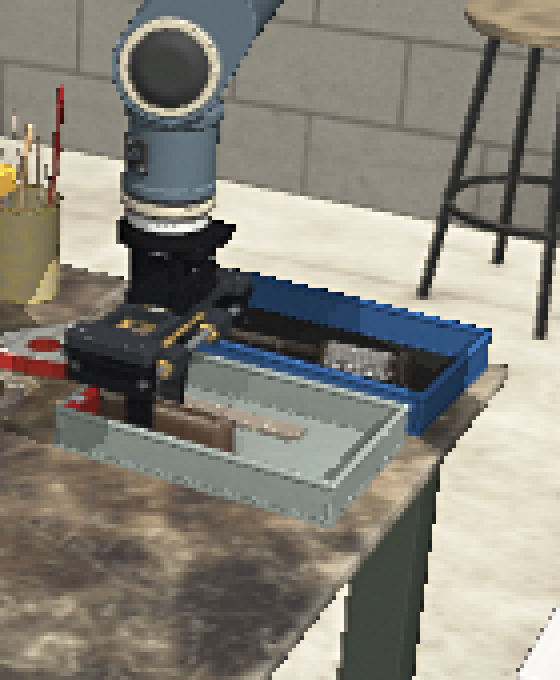

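Released. Rise straight up, then swing clear to the left and check with the top camera.

Request:
play_rows(slide=[[0,0,0.3],[0,0,0.7],[0,0,0.9],[0,0,0.9],[0,0,0.9],[0,0,0]], dr=[[0,0,0],[0,0,0],[0,0,0],[0,0,0],[0,0,0],[0,0,0]])

```text
time: 30.6
tool_pos: [0.4966, 0.0015, 0.186]
tool_rot: [0.008, 1.0, 0.001, 0.008]
wrist_force: [0.2, 0.3, 0.0]
grip_width: 0.0433
```

Run:
```python
from h import *
cam=T("wrist"); i=arm.get_image("wrist"); save("w19",i)
for n,z in (("forged_arm",.041),("flat_bar",.011),("pin_driver",.02)):
    for r in arm.cut_out("wrist",n)[:2]: print(n,r["score"],r["pixels"].sum(),rect(r["pixels"],z,cam,planew))
```

```text
forged_arm 0.77 4054 [ 4.8390e-01  9.0000e-04  1.1840e-01  3.0100e-02 -1.3384e+00]
forged_arm 0.65 803 [ 0.5345  0.3763  0.063   0.047  17.2108]
flat_bar 0.94 2988 [ 0.4689 -0.0699  0.1491  0.0212 -1.1504]
pin_driver 0.68 2591 [ 0.4433 -0.211   0.1857  0.0329 -0.6686]
```

Request:
play_rows(slide=[[-0.2,0.9,0.1],[-0.2,0.9,0.1],[-0.2,0.9,0.1],[-0.2,0.9,0],[-0.2,0.9,0],[0,0.9,0],[0,0.9,0],[0,0,0],[0,0,0]], dr=[[0,0,0],[0,0,0],[0,0,0],[0,0,0],[0,0,0],[0,0,0],[0,0,0],[0,0,0],[0,0,0]])

```text
time: 31.7
tool_pos: [0.4407, 0.3162, 0.1926]
tool_rot: [0.007, 1.0, -0.0, -0.001]
wrist_force: [0.5, -1.0, -0.7]
grip_width: 0.0436
```

Run:
```python
from h import *
i=arm.get_image("top"); cam=T("top"); save("t20",cv2.resize(i[240:360,360:510],None,fx=5,fy=5,interpolation=cv2.INTER_CUBIC))
for n,z in (("forged_arm",.041),("flat_bar",.011),("pin_driver",.02),("weld_square",.017),("stock_tray",.036),("tape_measure",.279)):
    for r in arm.cut_out("top",n)[:4]: print(n,round(r["score"],2),r["pixels"].sum(),rect(r["pixels"],z,cam))
for n in ("rod_tin","weld_square","tape_measure"):
    for r in arm.recognise("top",n)[:1]: print(n,r["score"],(cam[1]+cam[2]@np.array(r["position"])).round(3))
i=arm.get_image("side"); cam=T("side"); save("s20",cv2.resize(i[150:320,330:470],None,fx=4,fy=4,interpolation=cv2.INTER_NEAREST))
```

```text
forged_arm 0.88 686 [ 5.12000e-01  4.61900e-01  1.51000e-01  4.64000e-02 -6.59167e+01]
forged_arm 0.8 272 [ 5.18300e-01  6.61500e-01  8.74000e-02  2.60000e-02 -3.34663e+01]
forged_arm 0.74 448 [0.4816 0.0092 0.1131 0.031  0.2329]
flat_bar 0.54 389 [ 0.4683 -0.066   0.1462  0.0258 -0.1581]
flat_bar 0.18 4111 [ 0.4451 -0.0308  0.2484  0.17   -0.3698]
pin_driver 0.62 395 [ 0.4419 -0.2062  0.1813  0.0253 -0.9721]
weld_square 0.56 575 [  0.6617  -0.0995   0.0891   0.0843 -82.0037]
stock_tray 0.9 4179 [ 0.4408 -0.0283  0.243   0.1654 -0.3698]
stock_tray 0.41 785 [  0.7436   0.2173   0.0898   0.0818 -49.3041]
tape_measure 0.64 777 [  0.6803   0.2168   0.0761   0.0697 -50.2075]
rod_tin 0.89 [ 0.748 -0.225  0.068]
weld_square 0.61 [ 0.653 -0.091  0.022]
tape_measure 0.7 [0.682 0.219 0.282]
```

View pics/t20.png

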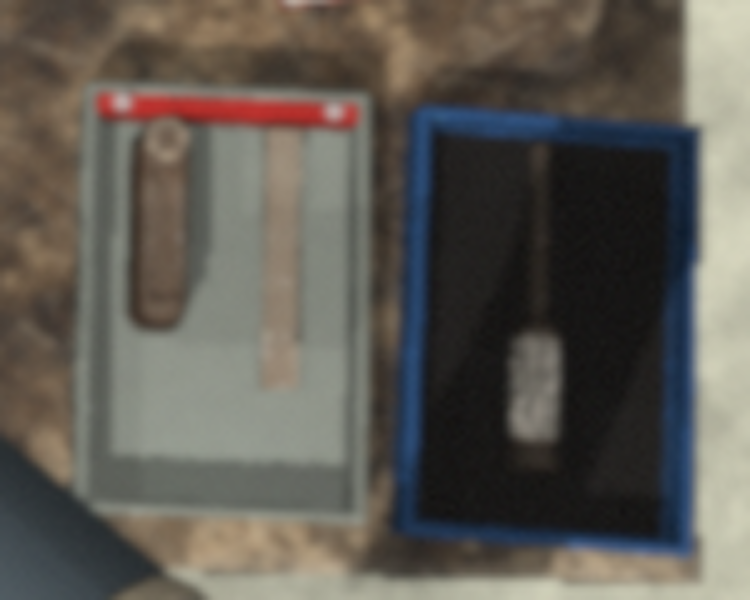

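View pics/s20.png

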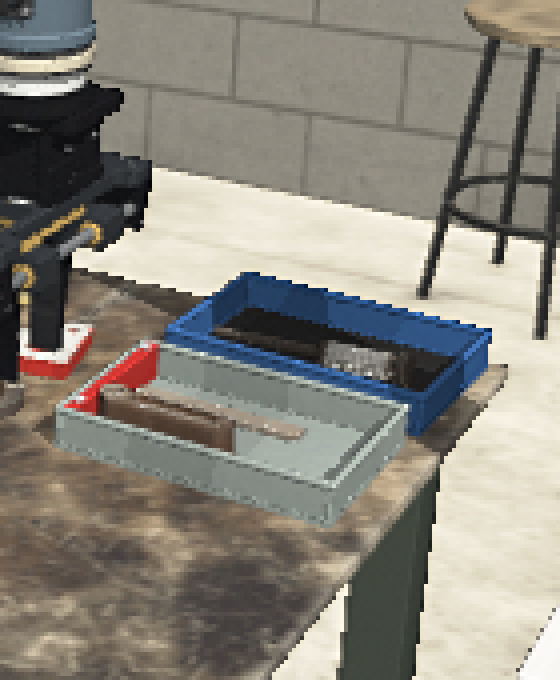

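View pics/w19.png

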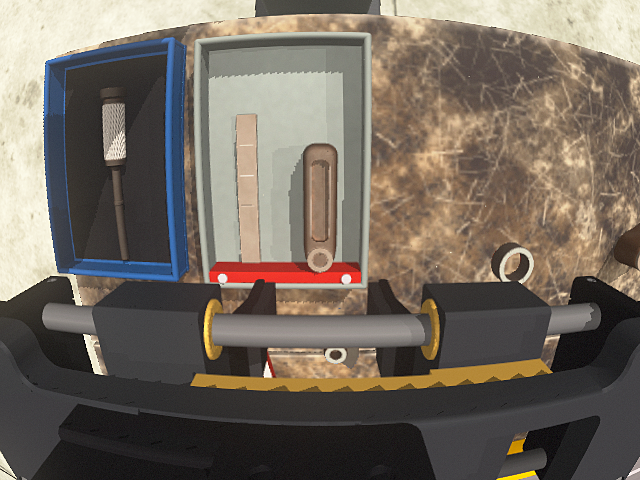

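Run:
```python
from cell import arm
s=arm.get_state(); print(s["time"],s["wrist_force"],max(abs(x) for x in s["dq"]))
print(arm.close_job())
```

```text
32.25 [-0.29340822 -0.61827784 -0.04854701] 0.003789487682868991
the job is handed in; nothing more can be done
None
```

The sorting is done and I handed the job in at 32 s with the arm standing clear. No verdict was reported.

**What I did**
- **Flat bar:** gripped, laid in the stock tray and pushed against the red stop until the wrist force rose to 6 N.
- **Pin driver:** laid flat and lengthwise in the blue tool tray.
- **Forged arm:** I took the middle-sized one from under the shelf and left the larger and smaller look-alikes alone. I gripped it with the tool tilted 40°, drew it out and put it down. Then I regripped it upright, laid it beside the bar and pushed it to the stop until the force reached 9 N.

**Last checks**

| Thing | Measured in its tray | Needed |
|---|---|---|
| Forged arm, x | about 0.042 m | 0.0375–0.048 m |
| Flat bar, x | about 0.028 m | 0.023–0.034 m |
| Arm and bar, angle to the tray | 1–2° off | within 8° |
| Pin driver, middle | about 0.01 m from the tray centre | within the tray limits |

- The tape measure, magnet square and rod tin read within about 3 mm of where they started. I felt no contact with the shelf.
- I did not measure the driver's height or tilt. The pictures show it lying flat inside the tray.

**What went wrong or disagreed**
- The fingertips sit about 22 mm short of the reported tool point, so my first two closings on the bar did not catch it. I corrected for this afterwards.
- Backing out from the tilted grip, the tool drifted about 30 mm sideways because of joint-speed limits. It touched nothing.
- The top and wrist cameras differ by up to 8 mm sideways on the placed parts. That is well inside the allowance.

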